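# Free the seized plug and refill the punch pot

### The job

The plug has seized in the neck of the punch pot: work it out by twisting it back and forth while easing it up, without heaving the pot out of its shoe, and leave it in the shallow wooden tray. Load every loose steel punch into the aluminium chute, then lift the chute by its wooden fin with all of them in it and tip it so that they slide off the nose into the mouth of the pot. Finish with all punches in the pot, the empty chute set back flat on the bench, and the bottle and spool left alone.

Things in the scene. Friction and masses are not known exactly. Their poses are not given: they have to be found in the camera images.
- shoe: dark steel shoe, a 100 x 100 mm plate 8 mm thick with four short posts, fixed to the bench, in which the punch pot stands; it moves from start to start. Origin: centre of its underside, z up. The pot's axis is its z axis.
- pot (a joint): height in m by which the punch pot has been lifted off its shoe (0 = standing home, at most 0.03). The pot is a round flared aluminium pot, 0.8 kg; it can lift but not turn, and drops home of itself. Its inner floor is 14 mm above the bench when home.
- pot_throat (a point): centre of the top of the pot's throat, 90 mm above the bench; z up. Below it the bore is 50 mm wide, narrowed to 48 mm by four dark sprung jaws between 12 and 34 mm down, with sloping tops; above it the flared mouth begins.
- pot_rim (a point): centre of the pot's rim, 120 mm above the bench, where the flared mouth is 102 mm wide inside and 110 mm outside; z up.
- plug: the seized plug, 98 mm tall, 0.12 kg. Origin: centre of its underside, z up its axis. Wooden shank 48 mm in diameter, 30 mm tall; above it a brass stop bar, 56 mm long along x, 10 mm wide, 35 to 39 mm high; steel stem 22 mm in diameter; on top a wooden grip bar 46 mm long (plug's x), 14 mm thick (y), from 60 to 98 mm high. At the start its underside is 60 mm above the bench.
- plug_grip (a point): middle of the plug's grip bar, 79 mm above its underside; axes as the plug's. The jaws grip the shank: a straight pull needs 20 to 30 N to slide it, so the pot (8 N) lifts instead. While the plug is being turned (about 0.6 N m) it slides up easily, about 3 mm for each twist of 0.5 to 1 rad, and is free after 18 mm.
- plug_tray: shallow open wooden tray, 100 x 100 x 18 mm, walls and floor 4 mm, fixed to the bench. Origin: centre of its underside.
- chute: loading chute of aluminium sheet, 175 mm long (x), 64 mm wide (y), 0.16 kg. Origin: centre of its underside, z up, nose at -x. Floor 4 mm thick; a channel 58 mm wide with walls 30 mm high runs from the open nose (x = -87 mm) to the back wall (x = 43 mm). Punches lying along it begin to slide at about 17 degrees of tilt, nose down.
- chute_nose (a point): middle of the upper edge of the chute's floor at the open nose, chute frame (-87.5, 0, 4) mm.
- chute_fin (a point): middle of the chute's dark wooden grip fin, chute frame (67.5, 0, 45) mm; the fin is 36 mm long in x, 14 mm thick in y and from 4 to 60 mm high; axes as the chute's.
- punch_1: steel hole punch, a round rod 100 mm long and 12 mm in diameter with one slightly tapered end, 0.06 kg; lies loose on the bench, or is absent. Origin: on its side under the middle of its length (6 mm off its axis); its length runs along its own y. It rolls badly.
- punch_2: steel hole punch, a round rod 100 mm long and 12 mm in diameter with one slightly tapered end, 0.06 kg; lies loose on the bench, or is absent. Origin: on its side under the middle of its length (6 mm off its axis); its length runs along its own y. It rolls badly.
- punch_3: steel hole punch, a round rod 100 mm long and 12 mm in diameter with one slightly tapered end, 0.06 kg; lies loose on the bench, or is absent. Origin: on its side under the middle of its length (6 mm off its axis); its length runs along its own y. It rolls badly.
- punch_4: steel hole punch, a round rod 100 mm long and 12 mm in diameter with one slightly tapered end, 0.06 kg; lies loose on the bench, or is absent. Origin: on its side under the middle of its length (6 mm off its axis); its length runs along its own y. It rolls badly.
- cement_bottle: brown bottle with a black cap, 62 mm in diameter, 112 mm tall; a bystander, leave alone. Origin: centre of its underside.
- spool_tan: wooden thread spool, 52 mm in diameter and tall; a bystander. Origin: centre of its underside.
Mind the look-alikes: they are no part of the job. What is shaped like the plug but pink or red is not meant.

How it is judged:
By the outcome, as a careful person would: the job done as asked, in the order asked, and still so for the second after the job is handed in, with the robot touching nothing.
Of punch_1, punch_2, punch_3, punch_4 only 2 to 4 are there at a start; the rules pass over those that are not, and their reading is None.
At some moment in a run one of chute may be knocked a few centimetres aside while the robot is not near it.
It also fails if it takes over 210 s, if anything falls off the work surface, if the arm or the gripper's body presses on something with over 40 N, if the wrist force passes 120 N, or if a joint passes its speed limit or range.

### The arm

A 6-joint arm with a two-finger parallel gripper is mounted at the origin on the work surface; the furniture and walls round the work are solid. World frame = base frame: x ahead of the robot, y to its left, z up, the work surface at z = 0. Lengths are in m, angles in rad, forces in N, time in s.
With the tool pointing down it reaches from about 0.3 to 0.75 m from the base axis. Payload 8.5 kg.
Tool frame: the origin (TCP) lies midway between the tips of the shut fingers; the grasp point (between the pads) lies 19 mm behind it (env.hold_point_z is the z of the grasp point in the tool frame, in m); z points along the fingers, y is the line along which they close (so a half turn about z gives the same grasp; the last joint's range is limited). The gripper opens to 88 mm and grips with 3 to 60 N. Pads are 18 mm wide; open, the fingers measure 123 mm over their backs; the gripper's body (75 mm by 187 mm) begins 45 mm behind the grasp point.
Start: joints at [0.915, 0.381, 1.297, -0, 1.464, -0.215], TCP at [0.235, 0.497, 0.239] pointing down, gripper open.
Joint ranges: [-3.11, 3.11], [-0.89, 2.33], [0.22, 2.48], [-1.42, 4.56], [0.17, 2.85], [-2.88, 2.88]. Speed limits (rad/s): [2.39, 2.39, 3.14, 3.14, 3.14, 3.14].

### API

Orientations are given as a rotation vector (axis times angle).
In Python, from station import env gives the robot as it stands.
- The arm moves only by the shell command python3 -m crank 'ROWS'. ROWS is JSON, a list of rows, each an object of numbers: "grip": the opening, from 0 (shut) to 1 (fully open); "dx", "dy", "dz": the shift along the tool's x, y, z in cm; "spin": the turn about the tool's z in rad. A call has 1 to 12 rows; each row is the pose to reach, as a shift and turn from the pose commanded when the call began, along the tool's axes at that moment; what a row does not reach only later rows make up. A row lasts 1/10 s, in which the tool goes at most 50 mm and 8.59 degrees, less where a joint would pass 70% of its speed; a pose out of reach is approached as far as the arm can. A call with a gripper value outside its range is refused whole. The fingers move at their own pace and stop on an object; the grip force is fixed at half the most. Time passes only in rows, so rows that repeat a pose let the fingers close. It gives the time, the measured TCP pose, the force, the opening and the grip force at its end, in the units of the state.
- env.get_state(): the state, without advancing time (a new reading comes with each control period).
- env.capture(name): name is "scene" or "top"; returns the picture (420x560x3 uint8, blue, green, red); there is no depth.
- env.camera_info(name): a dict with "fx", "fy", "cx", "cy" (pixels), "k1" (the pictures are not rectified: a ray, as slopes to the right and down, at radius r is drawn at 1 + k1 r^2 times it, then the intrinsics apply), "world_from_camera" (4x4, takes a point from camera to world coordinates). Camera axes: x right, y down, z forward; pixel columns grow to the right and rows downward; lengths in m; the calibration is good to about 2 mm. A picture is of the moment at which its call begins. camera_info takes no time and is no camera call.
- env.job_done(): hands the job in; it is judged then, once.
The state is a dict: "time": time; "joint_positions": joint angles; "joint_velocities": joint speeds; "joint_torque": joint torques, N m; "tcp_pos": TCP position; "tcp_rot": TCP orientation; "ft_force": force on the tool from outside, world axes, zero at the start; "moment": the same for the moment, N m; "finger_gap": finger opening in m; "grip_force": force on a finger pad.
Only numpy, scipy, OpenCV 4.12 (cv2) and the standard library are available. Lean on these libraries where they do the work, as an engineer would, in place of code of your own. Each camera call takes 0.05 s, during which the arm holds its last target. There are 200 camera calls.

## Working session

There is one attempt and no reset: what is moved stays moved. The work goes in short steps, Python scripts to look and compute and a shell command to move; the robot and the scene stay as the last step left them, time stands still between calls to the robot, and variables do not carry over. Pictures are saved under pics/ and viewed, at most 14 in all, crops included, and the job is handed in when it is done.

```bash
ls; mkdir -p pics; python3 - <<'E'
from station import env
import cv2
print(env.get_state())
for n in("scene","top"):
    im=env.capture(n); cv2.imwrite(f"pics/{n}0.png",im); print(n,env.camera_info(n))
print(env.hold_point_z)
E
```

```text
pics
{'time': 0.0, 'joint_positions': array([ 9.14700746e-01,  3.81207460e-01,  1.29826423e+00, -7.16330067e-05,
        1.46359688e+00, -2.15289818e-01]), 'joint_velocities': array([-0.00027744,  0.00066468, -0.0015023 , -0.00014081,  0.00107529,
        0.00032779]), 'joint_torque': array([ 5.84661320e-04, -4.37932634e+01, -2.24554843e+01,  7.13338656e-02,
        3.52332252e-02, -1.44426535e-04]), 'tcp_pos': array([0.2345025 , 0.49718609, 0.23813045]), 'tcp_rot': array([-6.86689656e-01, -3.06505290e+00,  2.14861907e-03]), 'ft_force': array([ 0.48422376, -0.08853104, -0.13480881]), 'moment': array([-0.01288728,  0.02990536,  0.0164622 ]), 'grip_force': 0.0, 'finger_gap': 0.08845606171142965}
scene {'fx': 530.8149061378676, 'fy': 530.8149061378676, 'cx': 281.5407797789091, 'cy': 209.0223840206549, 'k1': 0.0544027595675569, 'world_from_camera': array([[ 0.55725353, -0.3250126 ,  0.76409117, -0.52828593],
       [-0.83033409, -0.22223568,  0.51103484, -0.4934763 ],
       [ 0.00371556, -0.91922691, -0.39371065,  0.60997848],
       [ 0.        ,  0.        ,  0.        ,  1.        ]])}
top {'fx': 384.10296215576966, 'fy': 384.10296215576966, 'cx': 274.1278752176443, 'cy': 209.7662528376314, 'k1': -0.04343080242823568, 'world_from_camera': array([[-0.0259709 , -0.99263476,  0.118329  ,  0.3696201 ],
       [-0.99943694,  0.02829798,  0.01802842,  0.14811459],
       [-0.02124411, -0.11779416, -0.99281077,  0.94874206],
       [ 0.        ,  0.        ,  0.        ,  1.        ]])}
-0.0187
```

View pics/scene0.png

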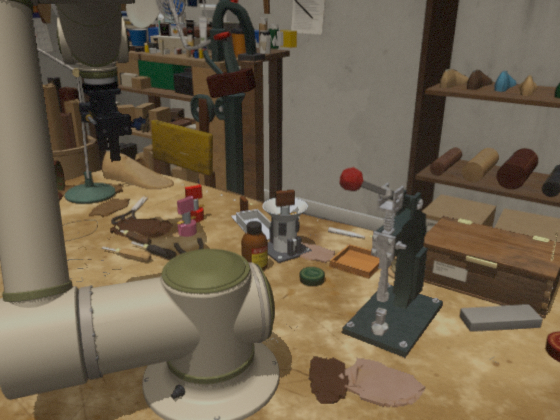

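View pics/top0.png

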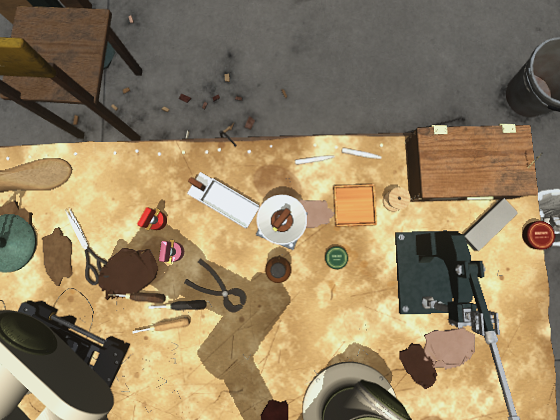

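The top picture shows the pot with the brown-gripped plug at (282,218). The chute is at (224,200) with its fin at (197,186), and the tray is at (354,205). Two white rods, probably punches, are at (315,159) and (361,153). The bottle is at (279,269) and the spool at (397,198). Plug candidates are brown (282,218), red (153,218) and pink (172,252). The brown one fits, because it stands in the pot. I'll check it in an enlarged crop.

```bash
cat > h.py <<'E'
from station import env
import numpy as np, cv2
from scipy.spatial.transform import Rotation as R
def K(n):
    c=env.camera_info(n); return c,np.array(c["world_from_camera"])
def ray(n,u,v):
    c,T=K(n); q=np.array([(u-c["cx"])/c["fx"],(v-c["cy"])/c["fy"]]); p=q.copy()
    for _ in range(20): p=q/(1+c["k1"]*(p@p))
    return T[:3,3],T[:3,:3]@np.array([p[0],p[1],1])
def w(n,u,v,z):
    o,d=ray(n,u,v); return o+d*(z-o[2])/d[2]
def px(n,P):
    c,T=K(n); q=T[:3,:3].T@(np.asarray(P,float)-T[:3,3]); p=q[:2]/q[2]; p=p*(1+c["k1"]*(p@p))
    return np.array([p[0]*c["fx"]+c["cx"],p[1]*c["fy"]+c["cy"]])
def yawx():  # heading of tool x axis, tool y
    M=R.from_rotvec(env.get_state()["tcp_rot"]).as_matrix(); return M
def go(P,ydir=None,cur=None):
    """shift in tool axes (cm) of TCP to world P; spin so tool y lies along heading ydir (mod pi)"""
    s=env.get_state(); M=R.from_rotvec(s["tcp_rot"]).as_matrix()
    d=M.T@(np.asarray(P)-s["tcp_pos"])*100
    out=dict(d=np.round(d,2),tcp=np.round(s["tcp_pos"],4),q6=round(s["joint_positions"][5],2))
    if ydir is not None:
        t=M.T@np.array([np.cos(ydir),np.sin(ydir),0]); a=np.arctan2(-t[0],t[1]); a=(a+np.pi/2)%np.pi-np.pi/2
        out["spin"]=round(a,3)
    return out
def crop(n,x0,y0,x1,y1,k,name):
    im=env.capture(n); cv2.imwrite(f"pics/{name}.png",cv2.resize(im[y0:y1,x0:x1],None,fx=k,fy=k,interpolation=cv2.INTER_CUBIC)); return im
E
python3 - <<'E'
from h import *
crop("top",140,135,420,285,2.85,"c1")
print(w("top",282,219,.12),w("top",354,205,.01))
E
```

```text
[0.44777281 0.1466374  0.12      ] [ 0.48770522 -0.03151726  0.01      ]
```

View pics/c1.png

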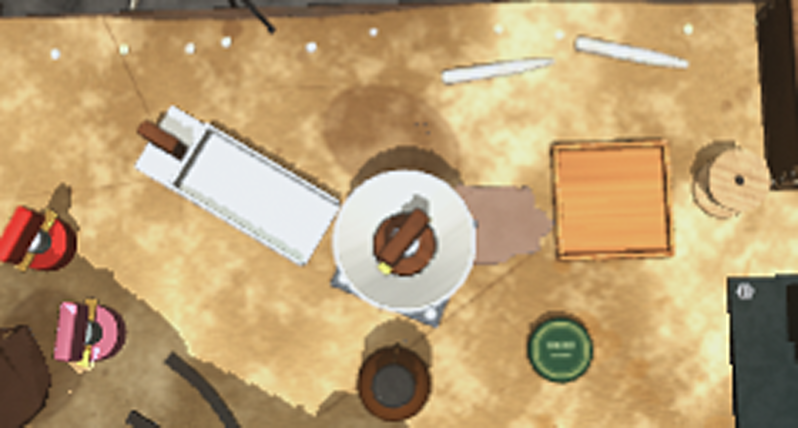

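The crop confirms the brown-gripped plug in the pot, with its bar from about (383,257) to (430,215) in the crop. Red and pink decoys are at the left. Two punches are visible, at (443,77)-(553,62) and (577,43)-(688,65), and the chute is empty.

```bash
python3 - <<'E'
from h import *
f=lambda u,v,z:w("top",u/2.85+140,v/2.85+135,z)[:2]
def seg(n,a,b,z):
    A,B=f(*a,z),f(*b,z); d=B-A; print(n,A.round(4),B.round(4),"mid",((A+B)/2).round(4),"len",np.hypot(*d).round(4),"ang",np.arctan2(d[1],d[0]).round(3)); return (A+B)/2,np.arctan2(d[1],d[0])
m,a=seg("bar",(386,258),(428,214),.158)
seg("p1",(443,77),(553,63),.006); seg("p2",(577,43),(688,66),.006)
seg("fin",(140,127),(183,152),.06)
seg("nose walltops",(303,264),(340,207),.034)
seg("axis",(161,136),(321,236),.034)
print("pot rim",f(404,240,.12),"tray",f(612,199,.018),"bottle",f(394,384,.112),"spool",f(740,180,.052))
print(go([*m,.19],a+np.pi/2))
E
```

```text
bar [0.431  0.1606] [0.4622 0.1293] mid [0.4466 0.1449] len 0.0442 ang -0.788
p1 [0.601  0.1087] [0.6107 0.0115] mid [0.6059 0.0601] len 0.0977 ang -1.471
p2 [ 0.6282 -0.0105] [ 0.6046 -0.1071] mid [ 0.6164 -0.0588] len 0.0994 ang -1.81
fin [0.5533 0.3638] [0.5311 0.3278] mid [0.5422 0.3458] len 0.0422 ang -2.124
nose walltops [0.4376 0.2323] [0.4848 0.2002] mid [0.4612 0.2163] len 0.0571 ang -0.596
axis [0.5503 0.352 ] [0.4607 0.2167] mid [0.5055 0.2844] len 0.1622 ang -2.156
pot rim [0.44732996 0.1471821 ] tray [ 0.48707859 -0.03180334] bottle [0.33893111 0.15781477] spool [ 0.49559078 -0.13182182]
{'d': array([-34.22, -22.81,   4.85]), 'tcp': array([0.2345, 0.4973, 0.2383]), 'q6': np.float64(-0.22), 'spin': np.float64(0.347)}
```

```bash
python3 -m crank '[{"dx":-34.2,"dy":-22.8,"dz":3,"spin":0.347,"grip":0.45},{"dx":-34.2,"dy":-22.8,"dz":3,"spin":0.347,"grip":0.45},{"dx":-34.2,"dy":-22.8,"dz":3,"spin":0.347,"grip":0.45},{"dx":-34.2,"dy":-22.8,"dz":3,"spin":0.347,"grip":0.45},{"dx":-34.2,"dy":-22.8,"dz":3,"spin":0.347,"grip":0.45},{"dx":-34.2,"dy":-22.8,"dz":3,"spin":0.347,"grip":0.45},{"dx":-34.2,"dy":-22.8,"dz":3,"spin":0.347,"grip":0.45},{"dx":-34.2,"dy":-22.8,"dz":3,"spin":0.347,"grip":0.45},{"dx":-34.2,"dy":-22.8,"dz":3,"spin":0.347,"grip":0.45},{"dx":-34.2,"dy":-22.8,"dz":3,"spin":0.347,"grip":0.45},{"dx":-34.2,"dy":-22.8,"dz":3,"spin":0.347,"grip":0.45},{"dx":-34.2,"dy":-22.8,"dz":3,"spin":0.347,"grip":0.45}]'
python3 - <<'E'
from h import *
print(go([.4470,.1455,.119],-.788+np.pi/2)); s=env.get_state(); print(s["joint_positions"])
crop("scene",200,120,360,280,3.7,"s1")
E
```

```text
time: 1.35
tcp_pos: [0.4459, 0.1466, 0.2089]
tcp_rot: [-1.203, -2.902, -0.0]
ft_force: [-0.6, 0.1, -0.6]
finger_gap: 0.0395
grip_force: 0.0
{'d': array([-0.16, -0.  ,  8.99]), 'tcp': array([0.4459, 0.1466, 0.2089]), 'q6': np.float64(-0.72), 'spin': np.float64(0.002)}
[ 6.45340601e-02  2.66794975e-01  1.56240444e+00  2.64663390e-04
  1.31243154e+00 -7.20530802e-01]
```

View pics/s1.png

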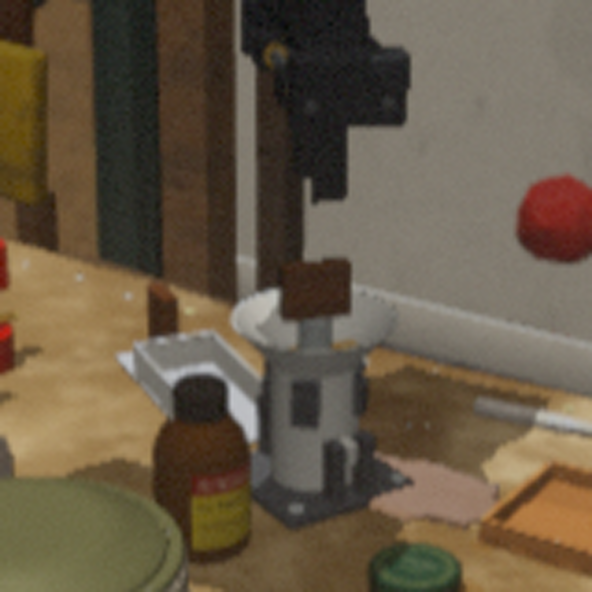

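The fingers hang right above the grip bar (crop (315,290)), aligned and clear of the bottle. I'll descend and grip.

```bash
python3 -m crank '[{"dx":-0.15,"dz":4.5,"grip":0.45},{"dx":-0.15,"dz":7,"grip":0.45},{"dx":-0.15,"dz":9,"grip":0.45},{"dx":-0.15,"dz":9,"grip":0.45},{"dx":-0.15,"dz":9,"grip":0.45},{"dx":-0.15,"dz":9,"grip":0},{"dx":-0.15,"dz":9,"grip":0},{"dx":-0.15,"dz":9,"grip":0},{"dx":-0.15,"dz":9,"grip":0},{"dx":-0.15,"dz":9,"grip":0}]'
```

```text
$[0]: bad value
```

```bash
python3 -m crank '[{"dx":-0.15,"dy":0,"dz":4.5,"spin":0,"grip":0.45},{"dx":-0.15,"dy":0,"dz":7,"spin":0,"grip":0.45},{"dx":-0.15,"dy":0,"dz":9,"spin":0,"grip":0.45},{"dx":-0.15,"dy":0,"dz":9,"spin":0,"grip":0.45},{"dx":-0.15,"dy":0,"dz":9,"spin":0,"grip":0.45},{"dx":-0.15,"dy":0,"dz":9,"spin":0,"grip":0},{"dx":-0.15,"dy":0,"dz":9,"spin":0,"grip":0},{"dx":-0.15,"dy":0,"dz":9,"spin":0,"grip":0},{"dx":-0.15,"dy":0,"dz":9,"spin":0,"grip":0},{"dx":-0.15,"dy":0,"dz":9,"spin":0,"grip":0}]'
```

```text
time: 2.4
tcp_pos: [0.449, 0.1448, 0.1202]
tcp_rot: [1.203, 2.898, 0.004]
ft_force: [3.0, 3.8, 5.5]
finger_gap: 0.0145
grip_force: 57.4
```

```bash
python3 -m crank '[{"dx":0,"dy":0,"dz":0,"spin":0.15,"grip":0},{"dx":0,"dy":0,"dz":-0.08,"spin":0.3,"grip":0},{"dx":0,"dy":0,"dz":-0.16,"spin":0.45,"grip":0},{"dx":0,"dy":0,"dz":-0.24,"spin":0.6,"grip":0},{"dx":0,"dy":0,"dz":-0.28,"spin":0.7,"grip":0},{"dx":0,"dy":0,"dz":-0.28,"spin":0.55,"grip":0},{"dx":0,"dy":0,"dz":-0.32,"spin":0.4,"grip":0},{"dx":0,"dy":0,"dz":-0.4,"spin":0.25,"grip":0},{"dx":0,"dy":0,"dz":-0.48,"spin":0.1,"grip":0},{"dx":0,"dy":0,"dz":-0.56,"spin":-0.05,"grip":0}]'
python3 - <<'E'
from h import *
s=env.get_state(); print(s["moment"],s["ft_force"],s["tcp_pos"],s["joint_positions"][5])
crop("scene",200,120,360,280,3.7,"s2")
E
```

```text
time: 3.4
tcp_pos: [0.4486, 0.1451, 0.1246]
tcp_rot: [1.126, 2.931, 0.005]
ft_force: [5.1, 6.2, -7.0]
finger_gap: 0.0137
grip_force: 44.6
[ 1.27258009 -1.06227289 -0.39304258] [ 5.08844599  6.17338387 -7.04221947] [0.44864786 0.14508395 0.12459971] -0.7792741647195456
```

View pics/s2.png

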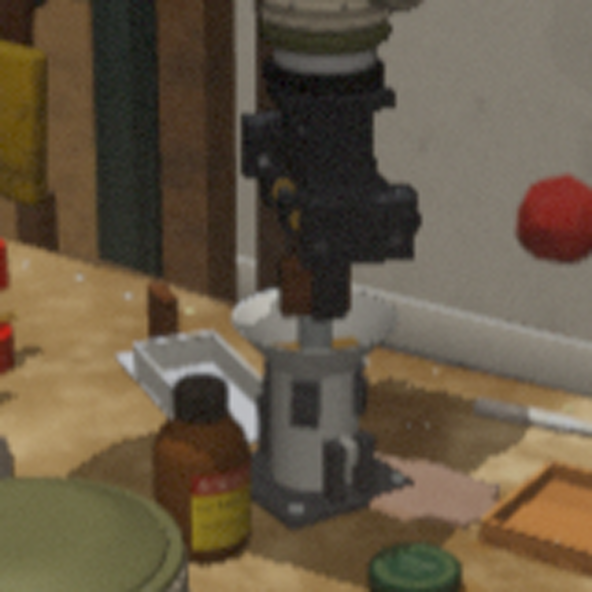

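The pot is still home, with about 7 N of pull. I'll continue, easing the side load.

```bash
python3 -m crank '[{"dx":0,"dy":0.1,"dz":0,"spin":0.15,"grip":0},{"dx":0,"dy":0.1,"dz":-0.06,"spin":0.3,"grip":0},{"dx":0,"dy":0.1,"dz":-0.14,"spin":0.45,"grip":0},{"dx":0,"dy":0.1,"dz":-0.22,"spin":0.6,"grip":0},{"dx":0,"dy":0.1,"dz":-0.28,"spin":0.75,"grip":0},{"dx":0,"dy":0.1,"dz":-0.28,"spin":0.6,"grip":0},{"dx":0,"dy":0.1,"dz":-0.3,"spin":0.45,"grip":0},{"dx":0,"dy":0.1,"dz":-0.38,"spin":0.3,"grip":0},{"dx":0,"dy":0.1,"dz":-0.46,"spin":0.15,"grip":0},{"dx":0,"dy":0.1,"dz":-0.54,"spin":0,"grip":0},{"dx":0,"dy":0.1,"dz":-0.54,"spin":-0.1,"grip":0}]'
```

```text
time: 4.55
tcp_pos: [0.4492, 0.1456, 0.13]
tcp_rot: [0.979, 2.984, 0.004]
ft_force: [3.6, 4.7, -4.0]
finger_gap: 0.0137
grip_force: 40.8
```

```bash
python3 -m crank '[{"dx":0,"dy":0.05,"dz":0,"spin":0.15,"grip":0},{"dx":0,"dy":0.05,"dz":-0.06,"spin":0.3,"grip":0},{"dx":0,"dy":0.05,"dz":-0.14,"spin":0.45,"grip":0},{"dx":0,"dy":0.05,"dz":-0.22,"spin":0.6,"grip":0},{"dx":0,"dy":0.05,"dz":-0.28,"spin":0.75,"grip":0},{"dx":0,"dy":0.05,"dz":-0.28,"spin":0.6,"grip":0},{"dx":0,"dy":0.05,"dz":-0.3,"spin":0.45,"grip":0},{"dx":0,"dy":0.05,"dz":-0.38,"spin":0.3,"grip":0},{"dx":0,"dy":0.05,"dz":-0.46,"spin":0.15,"grip":0},{"dx":0,"dy":0.05,"dz":-0.54,"spin":0,"grip":0},{"dx":0,"dy":0.05,"dz":-0.54,"spin":-0.1,"grip":0}]'
python3 - <<'E'
from h import *
print(env.get_state()["joint_positions"][5])
crop("scene",200,120,360,280,3.7,"s3")
E
```

```text
time: 5.65
tcp_pos: [0.4494, 0.146, 0.1355]
tcp_rot: [0.828, 3.029, 0.004]
ft_force: [2.8, 4.7, -3.7]
finger_gap: 0.0138
grip_force: 36.6
-0.9761352225113694
```

View pics/s3.png

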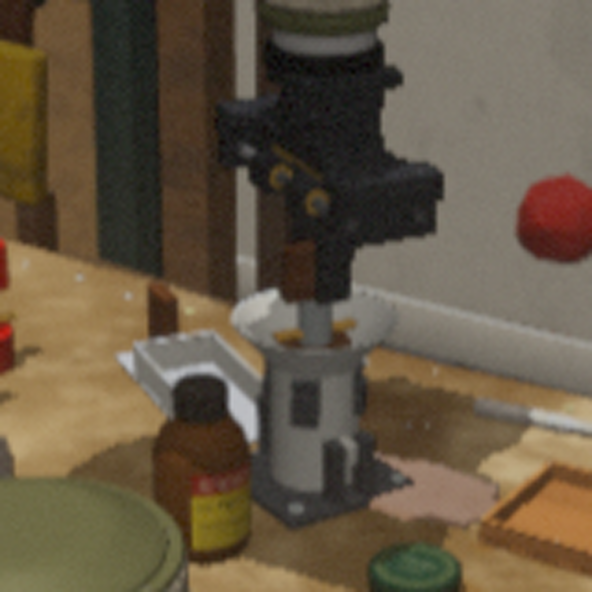

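The plug's brass bar now shows at (315,330) above the throat. It has risen about 15 mm and the pot is home. Two more twists should free it.

```bash
python3 -m crank '[{"dx":0,"dy":0,"dz":0,"spin":0.15,"grip":0},{"dx":0,"dy":0,"dz":-0.06,"spin":0.3,"grip":0},{"dx":0,"dy":0,"dz":-0.14,"spin":0.45,"grip":0},{"dx":0,"dy":0,"dz":-0.22,"spin":0.6,"grip":0},{"dx":0,"dy":0,"dz":-0.28,"spin":0.75,"grip":0},{"dx":0,"dy":0,"dz":-0.28,"spin":0.6,"grip":0},{"dx":0,"dy":0,"dz":-0.3,"spin":0.45,"grip":0},{"dx":0,"dy":0,"dz":-0.38,"spin":0.3,"grip":0},{"dx":0,"dy":0,"dz":-0.46,"spin":0.15,"grip":0},{"dx":0,"dy":0,"dz":-0.54,"spin":0.05,"grip":0},{"dx":0,"dy":0,"dz":-0.54,"spin":0.2,"grip":0}]'
```

```text
time: 6.8
tcp_pos: [0.4492, 0.1455, 0.1412]
tcp_rot: [1.126, 2.931, 0.001]
ft_force: [0.9, -0.5, -1.3]
finger_gap: 0.0137
grip_force: 37.0
```

```bash
python3 -m crank '[{"dx":0,"dy":0,"dz":-0.08,"spin":0.15,"grip":0},{"dx":0,"dy":0,"dz":-0.16,"spin":0.3,"grip":0},{"dx":0,"dy":0,"dz":-0.24,"spin":0.45,"grip":0},{"dx":0,"dy":0,"dz":-0.32,"spin":0.3,"grip":0},{"dx":0,"dy":0,"dz":-0.4,"spin":0.15,"grip":0},{"dx":0,"dy":0,"dz":-0.5,"spin":0,"grip":0}]'
python3 - <<'E'
from h import *
print(go([.487,-.032,.16])); print(env.get_state()["ft_force"],env.get_state()["joint_positions"][5])
E
```

```text
time: 7.4
tcp_pos: [0.4487, 0.1454, 0.146]
tcp_rot: [1.124, 2.933, 0.001]
ft_force: [1.3, 0.3, -0.9]
finger_gap: 0.0138
grip_force: 37.2
{'d': array([-14.7 , -10.64,  -1.41]), 'tcp': array([0.4487, 0.1454, 0.146 ]), 'q6': np.float64(-0.78)}
[ 1.26274959  0.29026694 -0.90093037] -0.7775771346420719
```

```bash
python3 -m crank '[{"dx":0,"dy":0,"dz":-3,"spin":0,"grip":0},{"dx":0,"dy":0,"dz":-5.5,"spin":0,"grip":0},{"dx":-2,"dy":-1.5,"dz":-6,"spin":0,"grip":0},{"dx":-5,"dy":-3.7,"dz":-6,"spin":0,"grip":0},{"dx":-8.5,"dy":-6.2,"dz":-6,"spin":0,"grip":0},{"dx":-12,"dy":-8.7,"dz":-5,"spin":0,"grip":0},{"dx":-14.7,"dy":-10.6,"dz":-1.4,"spin":0,"grip":0},{"dx":-14.7,"dy":-10.6,"dz":2.5,"spin":0,"grip":0},{"dx":-14.7,"dy":-10.6,"dz":5.5,"spin":0,"grip":0},{"dx":-14.7,"dy":-10.6,"dz":7.2,"spin":0,"grip":0},{"dx":-14.7,"dy":-10.6,"dz":7.2,"spin":0,"grip":0}]'
python3 - <<'E'
from h import *
print(go([.487,-.032,.064])); crop("scene",200,60,480,300,2.5,"s4")
E
```

```text
time: 8.5
tcp_pos: [0.4852, -0.0318, 0.072]
tcp_rot: [-1.132, -2.926, 0.001]
ft_force: [-0.4, 0.1, -1.0]
finger_gap: 0.0138
grip_force: 35.6
{'d': array([-0.15,  0.11,  0.8 ]), 'tcp': array([ 0.4852, -0.0318,  0.072 ]), 'q6': np.float64(-1.14)}
```

View pics/s4.png

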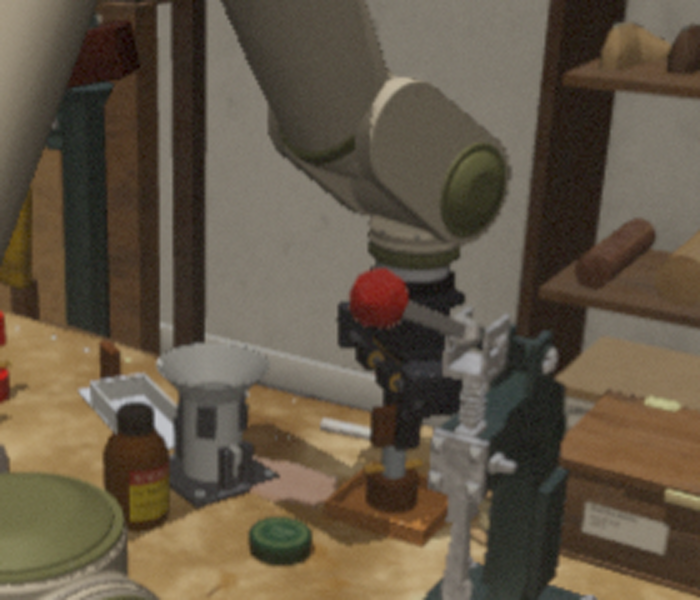

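The plug hangs over the middle of the tray at (392,490), just above its floor. I'll set it down, release and rise.

```bash
python3 -m crank '[{"dx":0,"dy":0,"dz":0.5,"spin":0,"grip":0},{"dx":0,"dy":0,"dz":0.8,"spin":0,"grip":0},{"dx":0,"dy":0,"dz":0.8,"spin":0,"grip":0},{"dx":0,"dy":0,"dz":0.8,"spin":0,"grip":0.5},{"dx":0,"dy":0,"dz":0.8,"spin":0,"grip":0.5},{"dx":0,"dy":0,"dz":0.8,"spin":0,"grip":0.5},{"dx":0,"dy":0,"dz":-1,"spin":0,"grip":0.5},{"dx":0,"dy":0,"dz":-4,"spin":0,"grip":0.5},{"dx":0,"dy":0,"dz":-8,"spin":0,"grip":0.5},{"dx":0,"dy":0,"dz":-8,"spin":0,"grip":0.5}]'
python3 - <<'E'
from h import *
print(go([.6164,-.0588,.06],-1.81+np.pi/2)); crop("top",140,135,420,285,2.85,"c2")
E
```

```text
time: 9.55
tcp_pos: [0.4881, -0.0324, 0.1579]
tcp_rot: [1.129, 2.922, 0.001]
ft_force: [0.1, 0.6, -0.0]
finger_gap: 0.0441
grip_force: 0.0
{'d': array([-11.19,   6.64,   9.9 ]), 'tcp': array([ 0.4881, -0.0324,  0.1579]), 'q6': np.float64(-1.14), 'spin': np.float64(1.072)}
```

View pics/c2.png

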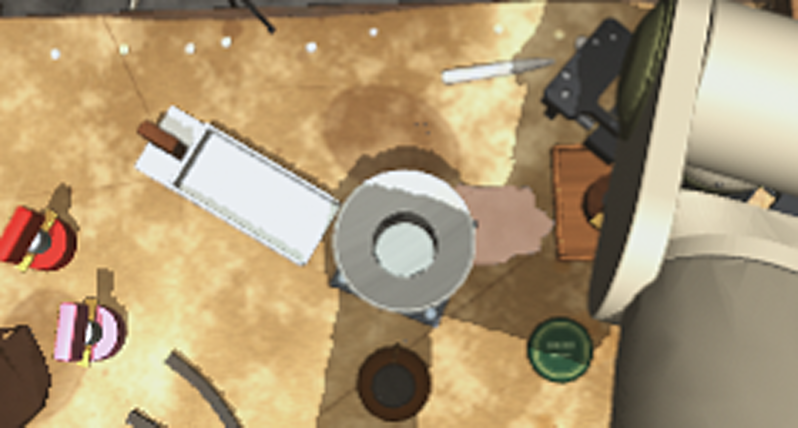

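The plug stands in the tray at (600,200), and the pot is empty and home at (405,243). The chute is unmoved. Next is the punch by the box.

```bash
python3 -m crank '[{"dx":-11.2,"dy":6.65,"dz":0,"spin":1.07,"grip":0.5},{"dx":-11.2,"dy":6.65,"dz":0,"spin":1.07,"grip":0.5},{"dx":-11.2,"dy":6.65,"dz":0,"spin":1.07,"grip":0.5},{"dx":-11.2,"dy":6.65,"dz":0,"spin":1.07,"grip":0.5},{"dx":-11.2,"dy":6.65,"dz":0,"spin":1.07,"grip":0.5},{"dx":-11.2,"dy":6.65,"dz":0,"spin":1.07,"grip":0.5},{"dx":-11.2,"dy":6.65,"dz":3,"spin":1.07,"grip":0.5},{"dx":-11.2,"dy":6.65,"dz":7,"spin":1.07,"grip":0.5},{"dx":-11.2,"dy":6.65,"dz":11,"spin":1.07,"grip":0.5},{"dx":-11.2,"dy":6.65,"dz":11,"spin":1.07,"grip":0.5}]'
python3 - <<'E'
from h import *
print(go([.6164,-.0588,.003],-1.81+np.pi/2))
E
```

```text
time: 10.6
tcp_pos: [0.6105, -0.0572, 0.0377]
tcp_rot: [-2.461, -1.937, 0.011]
ft_force: [0.1, -0.5, 0.6]
finger_gap: 0.044
grip_force: 0.0
{'d': array([-0.02,  0.65,  3.46]), 'tcp': array([ 0.6105, -0.0572,  0.0377]), 'q6': np.float64(-0.05), 'spin': np.float64(0.002)}
```

```bash
python3 -m crank '[{"dx":0,"dy":0,"dz":0,"spin":0,"grip":0.5},{"dx":0,"dy":0,"dz":0,"spin":0,"grip":0.5}]'
python3 - <<'E'
from h import *
print(go([.6164,-.0588,.003],-1.81+np.pi/2))
E
```

```text
time: 10.8
tcp_pos: [0.6148, -0.0583, 0.0454]
tcp_rot: [2.466, 1.942, 0.003]
ft_force: [0.1, 0.3, 1.2]
finger_gap: 0.0439
grip_force: 0.0
{'d': array([-0.01,  0.16,  4.24]), 'tcp': array([ 0.6148, -0.0583,  0.0454]), 'q6': np.float64(-0.05), 'spin': np.float64(0.002)}
```

```bash
python3 -m crank '[{"dx":0,"dy":0.05,"dz":2,"spin":0,"grip":0.5},{"dx":0,"dy":0.05,"dz":3.4,"spin":0,"grip":0.5},{"dx":0,"dy":0.05,"dz":4.2,"spin":0,"grip":0.5},{"dx":0,"dy":0.05,"dz":4.2,"spin":0,"grip":0.5},{"dx":0,"dy":0.05,"dz":4.2,"spin":0,"grip":0},{"dx":0,"dy":0.05,"dz":4.2,"spin":0,"grip":0},{"dx":0,"dy":0.05,"dz":4.2,"spin":0,"grip":0},{"dx":0,"dy":0.05,"dz":4.2,"spin":0,"grip":0},{"dx":0,"dy":0.05,"dz":4.2,"spin":0,"grip":0}]'
```

```text
time: 11.7
tcp_pos: [0.6144, -0.0583, 0.0018]
tcp_rot: [2.468, 1.943, 0.0]
ft_force: [-1.2, 0.1, 1.9]
finger_gap: 0.0117
grip_force: 30.0
```

```bash
python3 -m crank '[{"dx":0,"dy":0,"dz":-2,"spin":0,"grip":0},{"dx":0,"dy":0,"dz":-6,"spin":0,"grip":0},{"dx":0,"dy":0,"dz":-11,"spin":0,"grip":0},{"dx":0,"dy":0,"dz":-16,"spin":0,"grip":0},{"dx":0,"dy":0,"dz":-17,"spin":0,"grip":0},{"dx":0,"dy":0,"dz":-17,"spin":0,"grip":0}]'
cat >> h.py <<'E'
def chute_pts(nose,a):
    """nose xy (x=-87.5), a heading of chute +x"""
    c,s=np.cos(a),np.sin(a); f=lambda x,y,z:[nose[0]+(x+.0875)*c-y*s,nose[1]+(x+.0875)*s+y*c,z]
    return f
def overlay(nose,a,name,x0=140,y0=135,x1=420,y1=285,k=2.85):
    im=env.capture("top"); im=cv2.resize(im[y0:y1,x0:x1],None,fx=k,fy=k,interpolation=cv2.INTER_CUBIC)
    f=chute_pts(nose,a); P=lambda L:((np.array([px("top",f(*q)) for q in L])-[x0,y0])*k).round().astype(np.int32)
    cv2.polylines(im,[P([(-.0875,.032,.034),(.043,.032,.034),(.043,-.032,.034),(-.0875,-.032,.034)])],True,(0,0,255),1)
    cv2.polylines(im,[P([(.0495,.007,.06),(.0855,.007,.06),(.0855,-.007,.06),(.0495,-.007,.06)])],True,(0,255,0),1)
    cv2.imwrite(f"pics/{name}.png",im)
E
python3 - <<'E'
from h import *
n,a=(.4612,.2163),np.pi-2.16
overlay(n,a,"o1"); print(go(chute_pts(n,a)(-.012,0,.12),a+np.pi/2))
E
```

```text
time: 12.3
tcp_pos: [0.6147, -0.0583, 0.1732]
tcp_rot: [2.466, 1.942, 0.003]
ft_force: [0.4, 0.3, -1.5]
finger_gap: 0.0117
grip_force: 30.0
{'d': array([ 30.17, -18.68,   5.11]), 'tcp': array([ 0.614 , -0.0581,  0.171 ]), 'q6': np.float64(-0.05), 'spin': np.float64(0.352)}
```

View pics/o1.png

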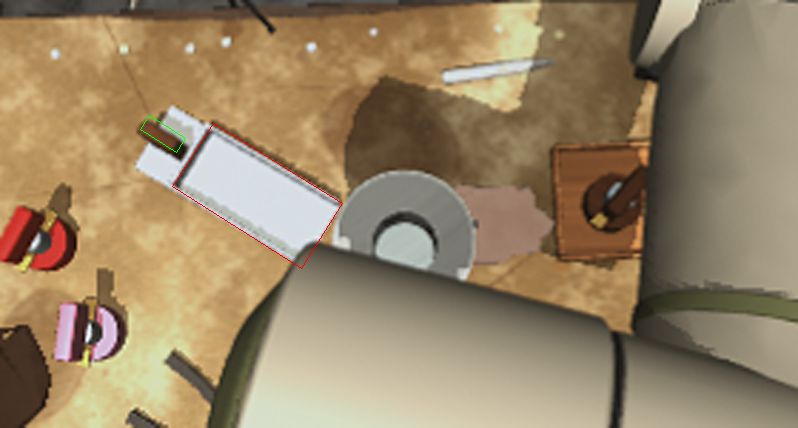

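The overlay fits the chute within about 2 mm: red is the channel, green the fin. I'll carry the punch over the channel.

```bash
python3 -m crank '[{"dx":30.2,"dy":-18.8,"dz":0,"spin":0.35,"grip":0},{"dx":30.2,"dy":-18.8,"dz":0,"spin":0.35,"grip":0},{"dx":30.2,"dy":-18.8,"dz":0,"spin":0.35,"grip":0},{"dx":30.2,"dy":-18.8,"dz":0,"spin":0.35,"grip":0},{"dx":30.2,"dy":-18.8,"dz":0,"spin":0.35,"grip":0},{"dx":30.2,"dy":-18.8,"dz":0,"spin":0.35,"grip":0},{"dx":30.2,"dy":-18.8,"dz":0,"spin":0.35,"grip":0},{"dx":30.2,"dy":-18.8,"dz":0,"spin":0.35,"grip":0},{"dx":30.2,"dy":-18.8,"dz":6,"spin":0.35,"grip":0},{"dx":30.2,"dy":-18.8,"dz":10,"spin":0.35,"grip":0},{"dx":30.2,"dy":-18.8,"dz":10,"spin":0.35,"grip":0},{"dx":30.2,"dy":-18.8,"dz":10,"spin":0.35,"grip":0}]'
python3 - <<'E'
from h import *
n,a=(.4612,.2163),np.pi-2.16
print(go(chute_pts(n,a)(-.012,0,.036),a+np.pi/2))
E
```

```text
time: 13.55
tcp_pos: [0.5024, 0.2789, 0.0711]
tcp_rot: [-2.769, -1.483, 0.004]
ft_force: [0.4, 0.1, -0.8]
finger_gap: 0.0116
grip_force: 30.0
{'d': array([0.06, 0.06, 3.51]), 'tcp': array([0.5024, 0.2789, 0.0711]), 'q6': np.float64(0.89), 'spin': np.float64(0.002)}
```

```bash
python3 -m crank '[{"dx":0.05,"dy":0.8,"dz":2,"spin":0,"grip":0},{"dx":0.05,"dy":0.8,"dz":3.3,"spin":0,"grip":0},{"dx":0.05,"dy":0.8,"dz":3.3,"spin":0,"grip":0},{"dx":0.05,"dy":0.8,"dz":3.3,"spin":0,"grip":0.25},{"dx":0.05,"dy":0.8,"dz":3.3,"spin":0,"grip":0.25},{"dx":0.05,"dy":0.8,"dz":3.3,"spin":0,"grip":0.25},{"dx":0.05,"dy":0.8,"dz":0,"spin":0,"grip":0.4},{"dx":0.05,"dy":0.8,"dz":-5,"spin":0,"grip":0.4},{"dx":0.05,"dy":0.8,"dz":-9,"spin":0,"grip":0.4},{"dx":0.05,"dy":0.8,"dz":-9,"spin":0,"grip":0.4}]'
python3 - <<'E'
from h import *
print(go([.6059,.0601,.1],-1.471+np.pi/2))
E
```

```text
time: 14.55
tcp_pos: [0.5114, 0.2763, 0.1677]
tcp_rot: [2.767, 1.483, 0.017]
ft_force: [0.6, 0.9, 0.1]
finger_gap: 0.0352
grip_force: 0.0
{'d': array([-12.83,  19.79,   6.8 ]), 'tcp': array([0.5114, 0.2763, 0.1677]), 'q6': np.float64(0.88), 'spin': np.float64(-0.686)}
```

```bash
python3 -m crank '[{"dx":-12.8,"dy":19.8,"dz":0,"spin":-0.69,"grip":0.4},{"dx":-12.8,"dy":19.8,"dz":0,"spin":-0.69,"grip":0.4},{"dx":-12.8,"dy":19.8,"dz":0,"spin":-0.69,"grip":0.4},{"dx":-12.8,"dy":19.8,"dz":0,"spin":-0.69,"grip":0.4},{"dx":-12.8,"dy":19.8,"dz":0,"spin":-0.69,"grip":0.4},{"dx":-12.8,"dy":19.8,"dz":4,"spin":-0.69,"grip":0.4},{"dx":-12.8,"dy":19.8,"dz":8,"spin":-0.69,"grip":0.4},{"dx":-12.8,"dy":19.8,"dz":11,"spin":-0.69,"grip":0.4},{"dx":-12.8,"dy":19.8,"dz":11,"spin":-0.69,"grip":0.4},{"dx":-12.8,"dy":19.8,"dz":11,"spin":-0.69,"grip":0.4},{"dx":-12.8,"dy":19.8,"dz":11,"spin":-0.69,"grip":0.4}]'
python3 - <<'E'
from h import *
n,a=(.4612,.2163),np.pi-2.16
print(go([.6059,.0601,.003],-1.471+np.pi/2)); overlay(n,a,"o2")
E
```

```text
time: 15.65
tcp_pos: [0.6043, 0.0593, 0.0534]
tcp_rot: [2.102, 2.331, 0.003]
ft_force: [0.3, -0.9, -0.8]
finger_gap: 0.0352
grip_force: 0.0
{'d': array([0.06, 0.16, 5.04]), 'tcp': array([0.6043, 0.0593, 0.0534]), 'q6': np.float64(-0.2), 'spin': np.float64(0.003)}
```

View pics/o2.png

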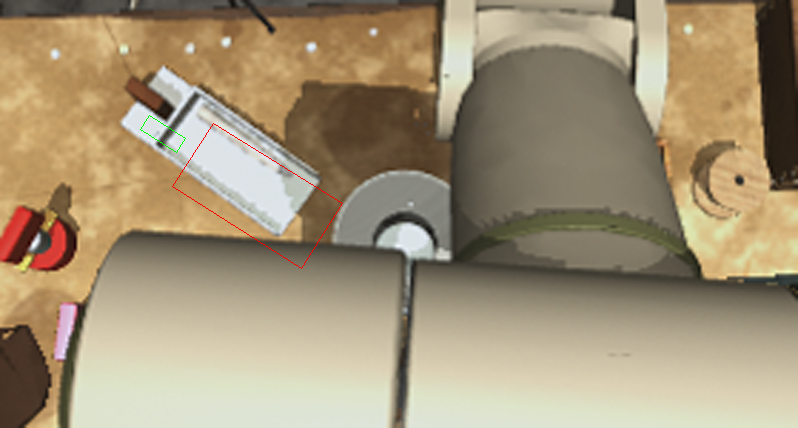

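The chute has been knocked a few centimetres up and left and turned slightly. Its nose corners are now (280,235) and (319,180), and the punch is still in it along the upper wall. I'll pick punch 1 and re-measure the chute.

```bash
python3 -m crank '[{"dx":0.06,"dy":0.1,"dz":2.5,"spin":0,"grip":0.4},{"dx":0.06,"dy":0.1,"dz":4.2,"spin":0,"grip":0.4},{"dx":0.06,"dy":0.1,"dz":5.1,"spin":0,"grip":0.4},{"dx":0.06,"dy":0.1,"dz":5.1,"spin":0,"grip":0.4},{"dx":0.06,"dy":0.1,"dz":5.1,"spin":0,"grip":0},{"dx":0.06,"dy":0.1,"dz":5.1,"spin":0,"grip":0},{"dx":0.06,"dy":0.1,"dz":5.1,"spin":0,"grip":0},{"dx":0.06,"dy":0.1,"dz":5.1,"spin":0,"grip":0},{"dx":0.06,"dy":0.1,"dz":3,"spin":0,"grip":0},{"dx":0.06,"dy":0.1,"dz":-2,"spin":0,"grip":0},{"dx":0.06,"dy":0.1,"dz":-7,"spin":0,"grip":0},{"dx":0.06,"dy":0.1,"dz":-12,"spin":0,"grip":0}]'
python3 - <<'E'
from h import *
im=env.capture("top")
# fit chute: bright low-saturation blob in region
f=lambda u,v,z:w("top",u/2.85+140,v/2.85+135,z)[:2]
A,B=f(280,235,.034),f(319,180,.034); W1,W2=f(203,93,.034),f(319,180,.034)
d=W1-W2; a=np.arctan2(d[1],d[0]); e=A-B
print((A+B)/2,a,np.arctan2(e[1],e[0])+np.pi/2,np.hypot(*d))
F1,F2=f(128,80,.06),f(172,112,.06); fm=(F1+F2)/2; n=(A+B)/2; g=fm-n; print(np.arctan2(g[1],g[0]),np.hypot(*g))
overlay(n,a,"o3",140,135,300,255,5)
E
```

```text
time: 16.9
tcp_pos: [0.6038, 0.06, 0.1735]
tcp_rot: [-2.104, -2.332, 0.0]
ft_force: [0.7, -1.4, -1.4]
finger_gap: 0.0111
grip_force: 30.0
[0.48543519 0.23438307] 0.8975070144307443 4.077221981314801 0.12559305804274148
0.9106953258289456 0.15328585261238933
```

View pics/o3.png

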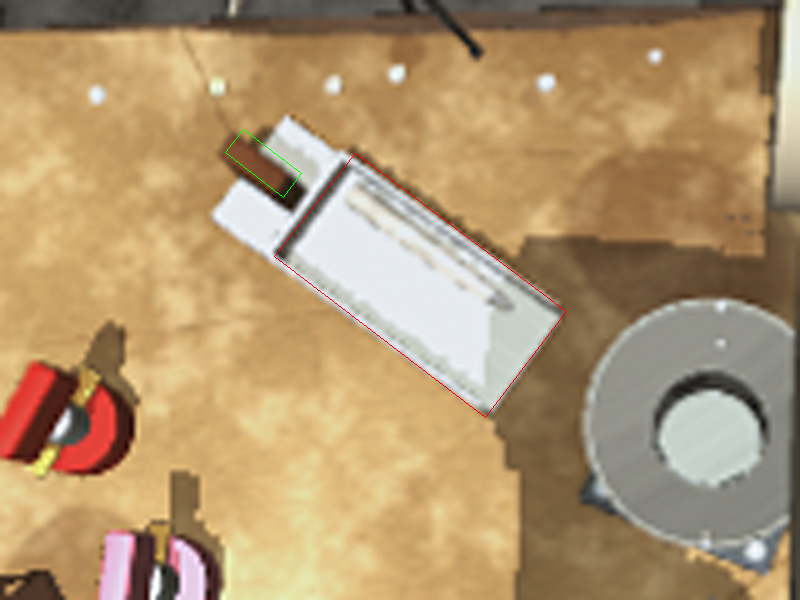

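The overlay fits well. The punch lies in the channel against the upper wall from (345,190) to (510,300). The second punch goes on the other side.

```bash
python3 - <<'E'
from h import *
n,a=(.4854,.2344),.903
print(go(chute_pts(n,a)(-.012,.009,.17),a+np.pi/2))
E
```

```text
{'d': array([24.66, -5.66,  0.74]), 'tcp': array([0.6066, 0.0598, 0.1787]), 'q6': np.float64(-0.2), 'spin': np.float64(0.771)}
```

```bash
python3 -m crank '[{"dx":24.6,"dy":-5.6,"dz":0,"spin":0.77,"grip":0},{"dx":24.6,"dy":-5.6,"dz":0,"spin":0.77,"grip":0},{"dx":24.6,"dy":-5.6,"dz":0,"spin":0.77,"grip":0},{"dx":24.6,"dy":-5.6,"dz":0,"spin":0.77,"grip":0},{"dx":24.6,"dy":-5.6,"dz":0,"spin":0.77,"grip":0},{"dx":24.6,"dy":-5.6,"dz":0,"spin":0.77,"grip":0},{"dx":24.6,"dy":-5.6,"dz":2,"spin":0.77,"grip":0},{"dx":24.6,"dy":-5.6,"dz":6,"spin":0.77,"grip":0},{"dx":24.6,"dy":-5.6,"dz":10,"spin":0.77,"grip":0},{"dx":24.6,"dy":-5.6,"dz":10,"spin":0.77,"grip":0},{"dx":24.6,"dy":-5.6,"dz":10,"spin":0.77,"grip":0}]'
python3 - <<'E'
from h import *
n,a=(.4854,.2344),.903
print(go(chute_pts(n,a)(-.012,.009,.036),a+np.pi/2))
E
```

```text
time: 18.1
tcp_pos: [0.5234, 0.2989, 0.0718]
tcp_rot: [-2.826, -1.372, 0.001]
ft_force: [0.4, -0.5, 0.9]
finger_gap: 0.0117
grip_force: 30.0
{'d': array([0.14, 0.12, 3.58]), 'tcp': array([0.5234, 0.2989, 0.0718]), 'q6': np.float64(0.99), 'spin': np.float64(0.001)}
```

```bash
python3 -m crank '[{"dx":0.1,"dy":0.1,"dz":2,"spin":0,"grip":0},{"dx":0.1,"dy":0.1,"dz":3.5,"spin":0,"grip":0},{"dx":0.1,"dy":0.1,"dz":3.5,"spin":0,"grip":0},{"dx":0.1,"dy":0.1,"dz":3.5,"spin":0,"grip":0.25},{"dx":0.1,"dy":0.1,"dz":3.5,"spin":0,"grip":0.25},{"dx":0.1,"dy":0.1,"dz":3.5,"spin":0,"grip":0.25},{"dx":0.1,"dy":0.1,"dz":0,"spin":0,"grip":0.4},{"dx":0.1,"dy":0.1,"dz":-5,"spin":0,"grip":0.4},{"dx":0.1,"dy":0.1,"dz":-9,"spin":0,"grip":0.4},{"dx":0.1,"dy":0.1,"dz":-9,"spin":0,"grip":0.4},{"dx":0.1,"dy":0.1,"dz":-9,"spin":0,"grip":0.4}]'
python3 - <<'E'
from h import *
n,a=(.4854,.2344),.903
print(go(chute_pts(n,a)(.0675,0,.02),a+np.pi/2)); print(env.get_state()["joint_positions"])
crop("scene",200,60,480,300,2.5,"s5")
overlay(n,a,"o4",140,135,300,255,5)
E
```

```text
time: 19.2
tcp_pos: [0.5247, 0.2991, 0.1625]
tcp_rot: [2.826, 1.372, 0.003]
ft_force: [-0.3, -0.4, -1.3]
finger_gap: 0.0353
grip_force: 0.0
{'d': array([ 7.96,  0.91, 14.26]), 'tcp': array([0.5247, 0.2991, 0.1625]), 'q6': np.float64(0.99), 'spin': np.float64(0.001)}
[3.22296698e-01 5.34459453e-01 1.26475831e+00 3.77454051e-06
 1.34039905e+00 9.89238380e-01]
```

View pics/o4.png

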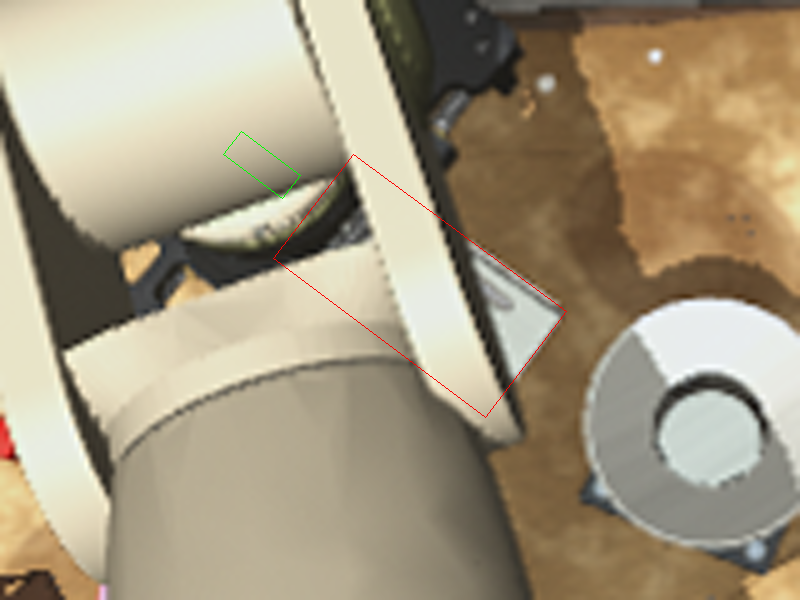

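Only the nose of the chute shows, at (565,312). It is unmoved, and the arm hides the rest. I'll go to the fin and grip it.

```bash
python3 -m crank '[{"dx":4,"dy":0.5,"dz":0,"spin":0,"grip":0.45},{"dx":8.2,"dy":0.9,"dz":0,"spin":0,"grip":0.45},{"dx":8.2,"dy":0.9,"dz":4,"spin":0,"grip":0.45},{"dx":8.2,"dy":0.9,"dz":7,"spin":0,"grip":0.45},{"dx":8.2,"dy":0.9,"dz":8,"spin":0,"grip":0.45},{"dx":8.2,"dy":0.9,"dz":8,"spin":0,"grip":0.45},{"dx":8.2,"dy":0.9,"dz":8,"spin":0,"grip":0.45}]'
python3 - <<'E'
from h import *
n,a=(.4854,.2344),.903
print(go(chute_pts(n,a)(.07,0,.026),a+np.pi/2))
overlay(n,a,"o5",140,135,300,255,5)
E
```

```text
time: 20.0
tcp_pos: [0.5829, 0.358, 0.0826]
tcp_rot: [2.826, 1.372, 0.002]
ft_force: [-0.8, 0.1, 0.1]
finger_gap: 0.0397
grip_force: 0.0
{'d': array([-0.  , -0.01,  5.66]), 'tcp': array([0.5829, 0.358 , 0.0826]), 'q6': np.float64(1.05), 'spin': np.float64(0.001)}
```

```bash
python3 -m crank '[{"dx":0,"dy":0,"dz":3,"spin":0,"grip":0.45},{"dx":0,"dy":0,"dz":5,"spin":0,"grip":0.45},{"dx":0,"dy":0,"dz":5.6,"spin":0,"grip":0.45},{"dx":0,"dy":0,"dz":5.6,"spin":0,"grip":0.45},{"dx":0,"dy":0,"dz":5.6,"spin":0,"grip":0},{"dx":0,"dy":0,"dz":5.6,"spin":0,"grip":0},{"dx":0,"dy":0,"dz":5.6,"spin":0,"grip":0},{"dx":0,"dy":0,"dz":5.6,"spin":0,"grip":0},{"dx":0,"dy":0,"dz":5.6,"spin":0,"grip":0}]'
python3 - <<'E'
from h import *
n,a=(.4854,.2344),.903
s=env.get_state();print(s["ft_force"],s["moment"],go(chute_pts(n,a)(.07,0,.026),a+np.pi/2))
E
python3 -m crank '[{"dx":0,"dy":0,"dz":-0.5,"spin":0,"grip":0},{"dx":0,"dy":0,"dz":-1,"spin":0,"grip":0},{"dx":0,"dy":0,"dz":-1.5,"spin":0,"grip":0},{"dx":0,"dy":0,"dz":-2,"spin":0,"grip":0},{"dx":0,"dy":0,"dz":-2,"spin":0,"grip":0},{"dx":0,"dy":0,"dz":-2,"spin":0,"grip":0}]'
python3 - <<'E'
from h import *
F=[];M=[]
for i in range(6):
    im=env.capture("top"); s=env.get_state(); F.append(s["ft_force"]); M.append(s["moment"])
print(np.mean(F,0),np.mean(M,0),s["tcp_pos"])
cv2.imwrite("pics/l.png",cv2.resize(im[135:255,140:300],None,fx=5,fy=5,interpolation=cv2.INTER_CUBIC))
E
```

```text
time: 20.95
tcp_pos: [0.5826, 0.3582, 0.0264]
tcp_rot: [-2.826, -1.372, -0.002]
ft_force: [-2.9, 1.5, 6.9]
finger_gap: 0.0138
grip_force: 30.0
[-2.85874604  1.45623805  6.93508772] [ 0.06958063  0.47878106 -0.12438114] {'d': array([0.01, 0.03, 0.04]), 'tcp': array([0.5826, 0.3582, 0.0264]), 'q6': np.float64(1.05), 'spin': np.float64(0.001)}
time: 21.55
tcp_pos: [0.5824, 0.3579, 0.0455]
tcp_rot: [2.826, 1.372, -0.0]
ft_force: [-0.4, -0.1, -2.8]
finger_gap: 0.0139
grip_force: 30.0
[ 0.07846062 -0.23590783 -3.06367664] [ 0.09856729  0.02833066 -0.00418808] [0.582399   0.35788859 0.04534345]
```

View pics/l.png

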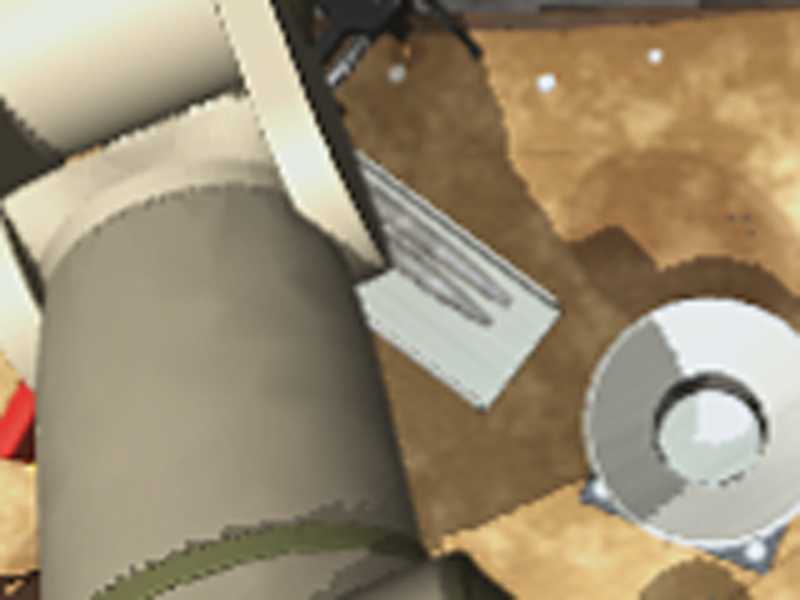

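Both punches are in the lifted chute, with tips at (510,300) and (487,322). The wrist reads 3 N, so the chute is fully off the bench. I'll compute whether it sagged in the grip.

```bash
cat >> h.py <<'E'
def nose_px(tcp,a,th,y=0,xg=.07,zg=.045):
    """pixel (top) of chute wall-top nose for grip at TCP, pitch th nose-down"""
    g=np.array(tcp)+[0,0,.0187]; x,z=-.0875-xg,.034-zg
    X=x*np.cos(th)+z*-np.sin(th)*-1*-1; Z=z*np.cos(th)+x*np.sin(th)
    X=x*np.cos(th)-z*np.sin(th)
    return px("top",g+[X*np.cos(a)-y*np.sin(a),X*np.sin(a)+y*np.cos(a),Z])
E
python3 - <<'E'
from h import *
print("seen",140+487/5,135+408/5,140+558/5,135+312/5)
for th in (0,3,6,10,15): print(th,nose_px([.5824,.3579,.0453],.903,np.radians(th),.032),nose_px([.5824,.3579,.0453],.903,np.radians(th),-.032))
E
```

```text
seen 237.4 216.6 251.6 197.4
0 [236.16096944 217.87753745] [252.58705195 196.24017402]
3 [236.31085421 218.01515853] [252.58824485 196.57173614]
6 [236.31327076 218.04143437] [252.44563522 196.78881532]
10 [236.0938987  217.90828959] [252.03904687 196.90444667]
15 [235.47591229 217.48191131] [251.19768961 196.77869585]
```

```bash
python3 - <<'E'
from h import *
n,a=(.4854,.2344),.903
f=chute_pts(n,a)
s5=cv2.resize(cv2.imread("pics/s5.png"),(280,240),interpolation=cv2.INTER_AREA) # x0=200,y0=60
im=env.capture("scene"); cv2.imwrite("pics/sc_now.png",im)
for nm,q in dict(noseL=(-.0875,.032,.034),noseR=(-.0875,-.032,.034),mid=(-.02,.032,.034),back=(.043,.032,.034),pt=(-.0875,.032,0)).items():
    P=f(*q); u=px("scene",P); up=px("scene",np.array(P)+[0,0,.019])
    x,y=(u-[200,60]).round().astype(int); t=s5[y-9:y+10,x-9:x+10]
    X,Y=u.round().astype(int); reg=im[Y-35:Y+36,X-30:X+31]
    r=cv2.matchTemplate(reg,t,cv2.TM_CCOEFF_NORMED); _,m,_,l=cv2.minMaxLoc(r)
    print(nm,u.round(1),"shift",(l[0]+9-30,l[1]+9-35),"score",round(m,2),"level lift shift",(up-u).round(1))
E
```

```text
noseL [253.5 225.4] shift (0, 0) score 0.75 level lift shift [-0.1 -6.7]
noseR [277.2 222.3] shift (0, 0) score 0.86 level lift shift [ 0.  -6.7]
mid [246.9 215.2] shift (-19, -13) score 0.54 level lift shift [-0.2 -6.5]
back [241.3 206.5] shift (-16, 7) score 0.61 level lift shift [-0.2 -6.3]
pt [253.7 237.3] shift (0, 0) score 0.87 level lift shift [-0.1 -6.6]
```

```bash
python3 -m crank '[{"dx":0,"dy":0,"dz":-1,"spin":0,"grip":0},{"dx":0,"dy":0,"dz":-2.2,"spin":0,"grip":0},{"dx":0,"dy":0,"dz":-3.5,"spin":0,"grip":0},{"dx":0,"dy":0,"dz":-4.8,"spin":0,"grip":0},{"dx":0,"dy":0,"dz":-6.1,"spin":0,"grip":0},{"dx":0,"dy":0,"dz":-7.4,"spin":0,"grip":0},{"dx":0,"dy":0,"dz":-8.7,"spin":0,"grip":0},{"dx":0,"dy":0,"dz":-10,"spin":0,"grip":0},{"dx":0,"dy":0,"dz":-11,"spin":0,"grip":0},{"dx":0,"dy":0,"dz":-11.5,"spin":0,"grip":0},{"dx":0,"dy":0,"dz":-11.5,"spin":0,"grip":0}]'
python3 - <<'E'
from h import *
F=[]
for i in range(6):
    im=env.capture("scene"); s=env.get_state(); F.append(s["ft_force"])
print(np.mean(F,0),s["tcp_pos"]); tcp=s["tcp_pos"]
ref=cv2.imread("pics/scene0.png")
d=cv2.absdiff(im,ref).max(2)
a=.903
for th in (0,5,10,15,20):
    t=np.radians(th); g=tcp+[0,0,.0187]; o=[]
    for y in(.032,-.032):
      for zz in (.034,0):
        x,z=-.1575,zz-.045; X=x*np.cos(t)-z*np.sin(t); Z=z*np.cos(t)+x*np.sin(t)
        o+=[px("scene",g+[X*np.cos(a)-y*np.sin(a),X*np.sin(a)+y*np.cos(a),Z]).round(1)]
    print(th,*o)
g=cv2.cvtColor(im,cv2.COLOR_BGR2GRAY)
cv2.imwrite("pics/sc_up.png",im)
for c in (258,266,272): print(c,g[120:215:1,c].tolist())
E
```

```text
time: 23.0
tcp_pos: [0.5826, 0.358, 0.1612]
tcp_rot: [2.826, 1.372, 0.002]
ft_force: [0.9, 0.1, -3.0]
finger_gap: 0.014
grip_force: 30.0
[-0.2750253   0.22212912 -3.27656263] [0.58233199 0.35783284 0.15994171]
0 [252.5 176.4] [252.7 189.2] [277.2 173.8] [277.2 186.5]
5 [252.4 181.4] [252.4 193.7] [277.  178.8] [276.7 190.9]
10 [252.2 186.1] [251.9 197.7] [276.7 183.4] [276.  194.9]
15 [251.9 190.5] [251.3 201.3] [276.2 187.8] [275.2 198.5]
20 [251.5 194.5] [250.6 204.5] [275.7 191.8] [274.3 201.7]
258 [21, 25, 26, 21, 18, 32, 42, 60, 59, 46, 38, 41, 27, 26, 25, 24, 24, 26, 24, 27, 25, 27, 27, 28, 23, 24, 33, 41, 38, 35, 43, 38, 39, 39, 33, 34, 38, 40, 40, 47, 77, 97, 98, 99, 99, 101, 97, 94, 84, 83, 80, 93, 103, 104, 103, 98, 87, 90, 109, 123, 129, 124, 127, 124, 123, 126, 130, 117, 85, 50, 41, 43, 47, 43, 46, 45, 41, 45, 43, 49, 66, 69, 68, 72, 72, 66, 69, 64, 64, 63, 69, 68, 67, 71, 75]
266 [23, 27, 25, 23, 28, 38, 91, 98, 71, 49, 87, 93, 90, 80, 93, 110, 112, 116, 117, 119, 118, 119, 119, 119, 117, 116, 115, 117, 118, 120, 118, 118, 118, 117, 118, 117, 118, 117, 117, 116, 115, 117, 119, 119, 126, 108, 79, 75, 70, 66, 72, 72, 78, 85, 105, 114, 112, 105, 93, 94, 113, 123, 127, 126, 127, 122, 112, 107, 114, 134, 140, 129, 127, 125, 120, 119, 114, 110, 107, 104, 99, 107, 117, 119, 115, 110, 111, 105, 105, 103, 98, 88, 72, 72, 77]
272 [24, 26, 30, 27, 26, 37, 44, 55, 47, 40, 40, 61, 60, 54, 50, 45, 42, 43, 37, 39, 36, 36, 40, 37, 38, 39, 42, 38, 41, 41, 41, 38, 41, 40, 39, 44, 41, 44, 41, 43, 40, 41, 40, 44, 46, 45, 46, 45, 42, 45, 62, 89, 88, 77, 71, 73, 71, 74, 75, 76, 89, 109, 123, 122, 126, 123, 98, 56, 43, 41, 47, 45, 43, 42, 46, 42, 46, 51, 92, 116, 126, 125, 126, 128, 125, 125, 123, 124, 122, 118, 118, 117, 111, 96, 74]
```

The lower edge of the nose fits a level chute (row 188 measured against 188.5 predicted). The pads hold it without sag, and the tool cannot pitch. So I'll pre-tilt it in the grip to about 13°, below the slide angle, by pressing its tail on the pot rim. Then I'll pour over the pot. I'll carry it there gently.

```bash
python3 -m crank '[{"dx":-0.7,"dy":0,"dz":-0.4,"spin":0,"grip":0},{"dx":-2.1,"dy":0.2,"dz":-0.9,"spin":0,"grip":0},{"dx":-4.2,"dy":0.4,"dz":-1.5,"spin":0,"grip":0},{"dx":-7,"dy":0.7,"dz":-2,"spin":0,"grip":0},{"dx":-9.8,"dy":1,"dz":-2,"spin":0,"grip":0},{"dx":-12.6,"dy":1.3,"dz":-2,"spin":0,"grip":0},{"dx":-15.4,"dy":1.6,"dz":-2,"spin":0,"grip":0},{"dx":-18.2,"dy":1.9,"dz":-2,"spin":0,"grip":0},{"dx":-21,"dy":2.1,"dz":-2,"spin":0,"grip":0},{"dx":-23.1,"dy":2.3,"dz":-2,"spin":0,"grip":0},{"dx":-24.5,"dy":2.4,"dz":-2,"spin":0,"grip":0},{"dx":-25.2,"dy":2.5,"dz":-2,"spin":0,"grip":0}]'
python3 -m crank '[{"dx":-0.7,"dy":0,"dz":0,"spin":0,"grip":0},{"dx":-1.9,"dy":0,"dz":0,"spin":0,"grip":0},{"dx":-3.3,"dy":0,"dz":0,"spin":0,"grip":0},{"dx":-4.7,"dy":0,"dz":0,"spin":0,"grip":0},{"dx":-5.7,"dy":0,"dz":0,"spin":0,"grip":0},{"dx":-6.3,"dy":0,"dz":0,"spin":0,"grip":0},{"dx":-6.3,"dy":0,"dz":0,"spin":0,"grip":0},{"dx":-6.3,"dy":0,"dz":0,"spin":0,"grip":0}]'
python3 - <<'E'
from h import *
F=[]
for i in range(6):
    im=env.capture("top"); s=env.get_state(); F.append(s["ft_force"])
print(np.mean(F,0)); cv2.imwrite("pics/t_tail.png",im)
print(go([.4064,.0951,.1463],.903+np.pi/2), w("top",140+405/2.85,135+243/2.85,.09))
E
```

```text
time: 24.5
tcp_pos: [0.4456, 0.1437, 0.1809]
tcp_rot: [2.827, 1.371, 0.001]
ft_force: [0.0, 0.2, -2.6]
finger_gap: 0.0139
grip_force: 30.0
time: 25.3
tcp_pos: [0.4075, 0.0949, 0.1806]
tcp_rot: [2.826, 1.371, 0.001]
ft_force: [-0.1, -0.3, -3.3]
finger_gap: 0.0136
grip_force: 30.0
[ 0.23771053  0.06348796 -2.87565592]
{'d': array([-0.06, -0.07,  3.42]), 'tcp': array([0.4074, 0.0951, 0.1805]), 'q6': np.float64(0.61), 'spin': np.float64(0.001)} [0.44775031 0.14642855 0.09      ]
```

```bash
cat >> h.py <<'E'
def tilt(cam="scene",a=.903,xg=.07,zg=.045,top=3,rng=(-6,40)):
    im=env.capture(cam); s=env.get_state(); g=s["tcp_pos"]+[0,0,.0187]
    G=cv2.GaussianBlur(im,(0,0),.8).astype(np.float32)
    def P(th,x,y,z):
        x-=xg; z-=zg; c,q=np.cos(th),np.sin(th); X=x*c-z*q; Z=z*c+x*q
        return px(cam,g+[X*np.cos(a)-y*np.sin(a),X*np.sin(a)+y*np.cos(a),Z])
    def samp(pts): 
        p=np.array(pts,np.float32); return cv2.remap(G,p[None,:,0],p[None,:,1],cv2.INTER_LINEAR)[0]
    res=[]
    for d in np.arange(*rng,.5):
        t=np.radians(d); sc=0
        for (A,B) in (((-.0875,-.03,0),(-.0875,.03,0)),((-.0875,.032,.034),(.03,.032,.034)),((-.0875,-.032,.034),(.03,-.032,.034))):
            a0,b0=P(t,*A),P(t,*B); L=[a0+(b0-a0)*k for k in np.linspace(.05,.95,25)]
            n=np.array([-(b0-a0)[1],(b0-a0)[0]])/np.hypot(*(b0-a0))
            df=samp([q+1.5*n for q in L])-samp([q-1.5*n for q in L])
            sc+=np.linalg.norm(df.mean(0))
        res.append((round(float(sc),1),float(d)))
    return sorted(res,reverse=True)[:top],P(0,-.0875,0,0).round(0),im
E
python3 - <<'E'
from h import *
r,p,im=tilt(); print(r,p); cv2.imwrite("pics/sc_tail.png",im)
r,p,im=tilt("top"); print(r,p)
E
```

```text
[(157.9, -2.0), (157.2, -1.5), (143.0, -2.5)] [321. 231.]
[(121.1, 15.5), (120.2, 15.0), (119.9, 16.0)] [370. 282.]
```

The scene estimate peaks sharply at -1.8°, so I'll take that as zero. Now I'll press the tail onto the rim in stages.

```bash
python3 -m crank '[{"dx":-0.2,"dy":0,"dz":0.6,"spin":0,"grip":0},{"dx":-0.35,"dy":0,"dz":1.5,"spin":0,"grip":0},{"dx":-0.35,"dy":0,"dz":2.4,"spin":0,"grip":0},{"dx":-0.35,"dy":0,"dz":3.0,"spin":0,"grip":0},{"dx":-0.35,"dy":0,"dz":3.4,"spin":0,"grip":0},{"dx":-0.5,"dy":0,"dz":3.5,"spin":0,"grip":0},{"dx":-0.7,"dy":0,"dz":3.6,"spin":0,"grip":0},{"dx":-0.7,"dy":0,"dz":3.6,"spin":0,"grip":0},{"dx":-0.7,"dy":0,"dz":3.6,"spin":0,"grip":0}]'
python3 - <<'E'
from h import *
r,p,im=tilt(); print(r,go([.4064,.0951,.1463])); 
E
```

```text
time: 26.6
tcp_pos: [0.403, 0.0893, 0.1447]
tcp_rot: [2.826, 1.372, 0.0]
ft_force: [0.1, -0.7, -1.1]
finger_gap: 0.0137
grip_force: 30.0
[(132.0, 10.5), (131.9, 10.0), (130.4, 11.0)] {'d': array([ 0.66, -0.09, -0.16]), 'tcp': array([0.403 , 0.0893, 0.1447]), 'q6': np.float64(0.6)}
```

```bash
python3 - <<'E'
from h import *
r,p,im=tilt(top=200); print(sorted([(d,s) for s,d in r])[::3]); 
s=env.get_state(); print(s["ft_force"],s["moment"]); cv2.imwrite("pics/sc_t2.png",im)
E
```

```text
[(-6.0, 58.2), (-4.5, 69.9), (-3.0, 58.4), (-1.5, 33.3), (0.0, 61.6), (1.5, 115.0), (3.0, 112.0), (4.5, 106.3), (6.0, 112.9), (7.5, 107.9), (9.0, 122.8), (10.5, 131.5), (12.0, 120.6), (13.5, 100.5), (15.0, 78.2), (16.5, 68.9), (18.0, 76.4), (19.5, 74.2), (21.0, 66.3), (22.5, 53.8), (24.0, 41.7), (25.5, 39.6), (27.0, 37.8), (28.5, 35.3), (30.0, 32.7), (31.5, 30.3), (33.0, 27.1), (34.5, 23.4), (36.0, 19.0), (37.5, 18.8), (39.0, 18.1)]
[-0.28425004 -1.01598761 -0.63009396] [-0.02100242 -0.0156461  -0.04849137]
```

```bash
cat >> h.py <<'E'
def P2(tcp,th,x,y,z,a=.903,xg=.07,zg=.045,cam="scene"):
    g=np.array(tcp)+[0,0,.0187]; x-=xg; z-=zg; c,q=np.cos(th),np.sin(th); X=x*c-z*q; Z=z*c+x*q
    return px(cam,g+[X*np.cos(a)-y*np.sin(a),X*np.sin(a)+y*np.cos(a),Z])
REF=[.4074,.0951,.1805]
def tilt2(im=None,ref="pics/sc_tail.png"):
    """match level-nose template, return fitted tilt"""
    if im is None: im=env.capture("scene")
    tcp=env.get_state()["tcp_pos"]; A=cv2.imread(ref)
    out=[]
    for y in (.026,0,-.026):
        u=P2(REF,0,-.0875,y,0.006); x,v=u.round().astype(int); t=A[v-9:v+10,x-9:x+10]
        r=cv2.matchTemplate(im,t,cv2.TM_CCOEFF_NORMED)
        best=max(((r[tuple((P2(tcp,np.radians(d),-.0875,y,0.006)-u+[x,v]-9).round().astype(int)[::-1])+np.array([k,m]) if 0 else tuple(((P2(tcp,np.radians(d),-.0875,y,0.006)-u+[x,v]-9).round().astype(int)+[m,k])[::-1])],d) for d in np.arange(-5,40,.5) for k in (0,) for m in (-1,0,1)))
        out.append((round(float(best[0]),2),best[1]))
    return out
E
python3 - <<'E'
from h import *
print(tilt2())
E
```

```text
[(0.83, np.float64(4.5)), (0.93, np.float64(3.5)), (0.71, np.float64(3.5))]
```

The template match gives about 4°, as geometry predicts, so the pivoting works. I'll continue in stages.

```bash
python3 -m crank '[{"dx":-0.2,"dy":0,"dz":0.1,"spin":0,"grip":0},{"dx":-0.35,"dy":0,"dz":0.2,"spin":0,"grip":0},{"dx":-0.5,"dy":0,"dz":0.3,"spin":0,"grip":0},{"dx":-0.5,"dy":0,"dz":0.3,"spin":0,"grip":0},{"dx":-0.5,"dy":0,"dz":0.3,"spin":0,"grip":0}]'
python3 - <<'E'
from h import *
print(tilt2(),tilt()[0],env.get_state()["tcp_pos"])
E
```

```text
time: 27.25
tcp_pos: [0.3997, 0.0854, 0.1415]
tcp_rot: [2.826, 1.372, -0.001]
ft_force: [-0.6, -0.9, 0.4]
finger_gap: 0.0139
grip_force: 30.0
[(0.96, np.float64(11.5)), (0.94, np.float64(10.0)), (0.82, np.float64(10.5))] [(197.7, 10.5), (196.0, 11.0), (194.8, 10.0)] [0.39971453 0.08542464 0.14149078]
```

```bash
python3 -m crank '[{"dx":-0.1,"dy":0,"dz":0.05,"spin":0,"grip":0},{"dx":-0.18,"dy":0,"dz":0.1,"spin":0,"grip":0},{"dx":-0.18,"dy":0,"dz":0.1,"spin":0,"grip":0},{"dx":-0.18,"dy":0,"dz":0.1,"spin":0,"grip":0},{"dx":-0.18,"dy":0,"dz":-0.5,"spin":0,"grip":0},{"dx":-0.18,"dy":0,"dz":-1.2,"spin":0,"grip":0},{"dx":-0.18,"dy":0,"dz":-2.2,"spin":0,"grip":0},{"dx":-0.18,"dy":0,"dz":-3.5,"spin":0,"grip":0},{"dx":-0.18,"dy":0,"dz":-5,"spin":0,"grip":0},{"dx":-0.18,"dy":0,"dz":-6.5,"spin":0,"grip":0},{"dx":-0.18,"dy":0,"dz":-7.5,"spin":0,"grip":0},{"dx":-0.18,"dy":0,"dz":-8,"spin":0,"grip":0}]'
python3 - <<'E'
from h import *
F=[]
for i in range(6): env.capture("scene"); F.append(env.get_state()["ft_force"])
print(tilt2(),tilt()[0],env.get_state()["tcp_pos"],np.mean(F,0))
E
```

```text
time: 28.55
tcp_pos: [0.3988, 0.0841, 0.2225]
tcp_rot: [2.826, 1.372, 0.002]
ft_force: [0.1, 1.0, -2.8]
finger_gap: 0.0142
grip_force: 30.0
[(0.94, np.float64(13.0)), (0.95, np.float64(12.0)), (0.86, np.float64(12.5))] [(139.8, 18.0), (139.1, 15.5), (138.8, 18.5)] [0.39855313 0.08412136 0.22114261] [-0.04285354 -0.06739351 -2.78460505]
```

Tilt is now about 13° and both punches are still aboard (2.8 N). I'll carry it gently back over the pot so the nose sits just inside the rim.

```bash
python3 -m crank '[{"dx":0.25,"dy":0,"dz":0,"spin":0,"grip":0},{"dx":0.75,"dy":0,"dz":0,"spin":0,"grip":0},{"dx":1.5,"dy":-0.1,"dz":0,"spin":0,"grip":0},{"dx":2.5,"dy":-0.1,"dz":0,"spin":0,"grip":0},{"dx":3.75,"dy":-0.2,"dz":0,"spin":0,"grip":0},{"dx":5.25,"dy":-0.3,"dz":0,"spin":0,"grip":0},{"dx":7,"dy":-0.4,"dz":0,"spin":0,"grip":0},{"dx":9,"dy":-0.5,"dz":0,"spin":0,"grip":0},{"dx":11,"dy":-0.6,"dz":0,"spin":0,"grip":0},{"dx":13,"dy":-0.7,"dz":0,"spin":0,"grip":0},{"dx":15,"dy":-0.8,"dz":0,"spin":0,"grip":0},{"dx":17,"dy":-0.9,"dz":0,"spin":0,"grip":0}]'
python3 -m crank '[{"dx":1.9,"dy":-0.1,"dz":0,"spin":0,"grip":0},{"dx":3.6,"dy":-0.1,"dz":0,"spin":0,"grip":0},{"dx":5.1,"dy":-0.2,"dz":0,"spin":0,"grip":0},{"dx":6.4,"dy":-0.2,"dz":0,"spin":0,"grip":0},{"dx":7.5,"dy":-0.3,"dz":0,"spin":0,"grip":0},{"dx":8.4,"dy":-0.3,"dz":0,"spin":0,"grip":0},{"dx":9,"dy":-0.3,"dz":0,"spin":0,"grip":0},{"dx":9.3,"dy":-0.3,"dz":0,"spin":0,"grip":0},{"dx":9.3,"dy":-0.3,"dz":0,"spin":0,"grip":0},{"dx":9.3,"dy":-0.3,"dz":0,"spin":0,"grip":0}]'
python3 - <<'E'
from h import *
F=[]
for i in range(6): env.capture("scene"); F.append(env.get_state()["ft_force"])
print(tilt()[0],np.mean(F,0),go([.5522,.2983,.1816],.903+np.pi/2))
im=env.capture("top"); cv2.imwrite("pics/pour0.png",cv2.resize(im[135:255,180:340],None,fx=5,fy=5,interpolation=cv2.INTER_CUBIC))
E
```

```text
time: 30.15
tcp_pos: [0.4975, 0.2251, 0.2212]
tcp_rot: [-2.826, -1.373, 0.0]
ft_force: [0.3, -0.6, -3.7]
finger_gap: 0.0137
grip_force: 30.0
time: 31.15
tcp_pos: [0.5519, 0.2979, 0.2216]
tcp_rot: [2.826, 1.371, -0.0]
ft_force: [-0.8, 0.1, -2.3]
finger_gap: 0.0138
grip_force: 30.0
[(143.5, 13.0), (143.3, 12.5), (138.4, 13.5)] [ 0.13334777  0.0232381  -2.95885973] {'d': array([0.04, 0.  , 4.  ]), 'tcp': array([0.5519, 0.298 , 0.2216]), 'q6': np.float64(0.97), 'spin': np.float64(0.001)}
```

Tilt is 13° and the load is still 3 N, with the nose over the rim. I'll lower it, then shake gently along the chute. At this tilt the punches creep only towards the nose.

```bash
python3 -m crank '[{"dx":-0.2,"dy":0,"dz":0.6,"spin":0,"grip":0},{"dx":-0.5,"dy":0,"dz":1.5,"spin":0,"grip":0},{"dx":-0.9,"dy":0,"dz":2.4,"spin":0,"grip":0},{"dx":-1.3,"dy":0,"dz":3.2,"spin":0,"grip":0},{"dx":-1.7,"dy":0,"dz":3.6,"spin":0,"grip":0},{"dx":-2.1,"dy":0,"dz":3.8,"spin":0,"grip":0},{"dx":-2.3,"dy":0,"dz":3.8,"spin":0,"grip":0},{"dx":-2.3,"dy":0,"dz":3.8,"spin":0,"grip":0},{"dx":0,"dy":0,"dz":3.8,"spin":0,"grip":0},{"dx":0,"dy":0,"dz":3.8,"spin":0,"grip":0},{"dx":0,"dy":0,"dz":3.8,"spin":0,"grip":0}]'
python3 - <<'E'
from h import *
im=env.capture("top"); F=[]
for i in range(8): env.capture("scene"); F.append(env.get_state()["ft_force"])
print(tilt()[0],np.mean(F,0),env.get_state()["tcp_pos"],go([.5522,.2983,.1816]))
a=cv2.resize(im[135:255,180:340],None,fx=5,fy=5,interpolation=cv2.INTER_CUBIC); cv2.imwrite("pics/pour1.png",a)
b=cv2.imread("pics/pour0.png"); print(cv2.absdiff(a,b).mean())
E
```

```text
time: 32.65
tcp_pos: [0.5519, 0.2983, 0.1835]
tcp_rot: [2.826, 1.373, -0.0]
ft_force: [0.0, -0.6, -2.6]
finger_gap: 0.0136
grip_force: 30.0
[(105.9, 15.0), (104.3, 15.5), (104.3, 14.5)] [ 0.03865391 -0.23707667 -2.59799132] [0.55193614 0.2981011  0.18362294] {'d': array([0.03, 0.01, 0.2 ]), 'tcp': array([0.5519, 0.2981, 0.1836]), 'q6': np.float64(0.97)}
13.126360416666667
```

```bash
cat >> h.py <<'E'
def strips(th=13.5,ys=(-.022,-.014,-.006,.002,.012,.022),xs=np.arange(-.12,-.02,.005)):
    im=env.capture("top"); g=cv2.cvtColor(im,cv2.COLOR_BGR2GRAY).astype(np.float32); t=env.get_state()["tcp_pos"]
    print("x mm",(xs*1000).astype(int).tolist())
    for y in ys:
        p=np.array([P2(t,np.radians(th),x,y,.008,cam="top") for x in xs],np.float32)
        print(int(y*1000),cv2.remap(g,p[None,:,0],p[None,:,1],cv2.INTER_LINEAR)[0].astype(int).tolist())
    return im
E
python3 - <<'E'
from h import *
strips()
E
```

```text
x mm [-120, -114, -109, -104, -99, -94, -89, -84, -79, -74, -69, -64, -59, -54, -49, -44, -39, -34, -29, -24]
-22 [188, 52, 73, 175, 148, 144, 145, 136, 144, 133, 133, 150, 155, 151, 158, 157, 140, 149, 142, 164]
-14 [204, 204, 65, 65, 150, 146, 146, 138, 191, 181, 174, 166, 163, 157, 142, 125, 135, 133, 130, 139]
-6 [204, 205, 154, 70, 147, 147, 145, 127, 126, 124, 130, 142, 162, 180, 168, 157, 165, 160, 145, 152]
2 [205, 205, 128, 127, 147, 145, 145, 144, 185, 194, 195, 192, 194, 183, 183, 181, 184, 191, 132, 52]
12 [151, 110, 147, 140, 143, 146, 145, 144, 186, 191, 190, 191, 190, 190, 190, 191, 157, 102, 139, 157]
22 [140, 138, 138, 142, 140, 142, 146, 165, 188, 194, 194, 194, 194, 194, 195, 196, 197, 164, 78, 82]
```

Both punch tips are now at the nose (x≈-84 mm), having advanced about 20 mm. Two more shakes follow.

```bash
python3 -m crank '[{"dx":-0.6,"dy":0,"dz":0,"spin":0,"grip":0},{"dx":-1.4,"dy":0,"dz":0,"spin":0,"grip":0},{"dx":-2,"dy":0,"dz":0,"spin":0,"grip":0},{"dx":-2.2,"dy":0,"dz":0,"spin":0,"grip":0},{"dx":0,"dy":0,"dz":0,"spin":0,"grip":0},{"dx":0,"dy":0,"dz":0,"spin":0,"grip":0},{"dx":-0.6,"dy":0,"dz":0,"spin":0,"grip":0},{"dx":-1.3,"dy":0,"dz":0,"spin":0,"grip":0},{"dx":-1.8,"dy":0,"dz":0,"spin":0,"grip":0},{"dx":0,"dy":0,"dz":0,"spin":0,"grip":0},{"dx":0,"dy":0,"dz":0,"spin":0,"grip":0}]'
python3 - <<'E'
from h import *
strips(xs=np.arange(-.16,-.02,.006)); F=[]
for i in range(8): env.capture("scene"); F.append(env.get_state()["ft_force"])
print(tilt()[0],np.mean(F,0),env.get_state()["tcp_pos"])
E
```

```text
time: 34.3
tcp_pos: [0.5523, 0.2983, 0.1837]
tcp_rot: [-2.826, -1.372, -0.001]
ft_force: [0.1, 0.1, -2.7]
finger_gap: 0.014
grip_force: 30.0
x mm [-160, -154, -148, -142, -135, -129, -123, -117, -111, -105, -99, -93, -87, -81, -75, -69, -63, -57, -51, -45, -39, -33, -27, -21]
-22 [136, 134, 82, 206, 204, 176, 151, 120, 193, 207, 212, 150, 128, 127, 143, 145, 131, 127, 124, 143, 137, 187, 198, 197]
-14 [135, 133, 201, 204, 204, 192, 175, 160, 132, 103, 125, 122, 106, 121, 123, 138, 126, 131, 121, 121, 127, 179, 199, 200]
-6 [133, 151, 204, 202, 187, 129, 126, 131, 151, 167, 163, 153, 158, 144, 138, 146, 145, 159, 155, 143, 139, 177, 195, 189]
2 [133, 131, 166, 199, 204, 207, 205, 200, 183, 103, 136, 138, 115, 131, 170, 163, 163, 159, 159, 167, 148, 181, 117, 92]
12 [133, 133, 135, 154, 198, 208, 210, 128, 121, 141, 143, 146, 146, 143, 191, 190, 189, 190, 189, 191, 164, 106, 144, 165]
22 [133, 133, 133, 134, 132, 130, 136, 139, 137, 142, 140, 143, 148, 131, 193, 193, 193, 194, 194, 195, 196, 161, 89, 62]
[(90.5, 19.5), (90.0, 19.0), (89.4, 20.0)] [-0.21864775 -0.20195295 -2.05621985] [0.55184754 0.29800219 0.18352636]
```

The punches now stick out, with tails at x≈-36 mm, so they are about to tip off. One more shake.

```bash
python3 -m crank '[{"dx":-0.5,"dy":0,"dz":0,"spin":0,"grip":0},{"dx":-1.1,"dy":0,"dz":0,"spin":0,"grip":0},{"dx":-1.6,"dy":0,"dz":0,"spin":0,"grip":0},{"dx":0,"dy":0,"dz":0,"spin":0,"grip":0},{"dx":0,"dy":0,"dz":0,"spin":0,"grip":0},{"dx":0,"dy":0,"dz":0,"spin":0,"grip":0},{"dx":0,"dy":0,"dz":0,"spin":0,"grip":0}]'
python3 - <<'E'
from h import *
im=strips(xs=np.arange(-.16,-.02,.006)); F=[]
cv2.imwrite("pics/pour3.png",cv2.resize(im[135:255,180:340],None,fx=5,fy=5,interpolation=cv2.INTER_CUBIC))
for i in range(8): im=env.capture("scene"); F.append(env.get_state()["ft_force"])
cv2.imwrite("pics/pour3s.png",im)
print(tilt()[0],np.mean(F,0),env.get_state()["tcp_pos"])
E
```

```text
time: 35.5
tcp_pos: [0.5516, 0.2978, 0.1835]
tcp_rot: [2.826, 1.372, -0.001]
ft_force: [-0.1, -0.2, -1.4]
finger_gap: 0.0141
grip_force: 30.0
x mm [-160, -154, -148, -142, -135, -129, -123, -117, -111, -105, -99, -93, -87, -81, -75, -69, -63, -57, -51, -45, -39, -33, -27, -21]
-22 [133, 135, 85, 204, 208, 207, 202, 155, 37, 130, 148, 143, 145, 158, 194, 195, 196, 196, 196, 197, 197, 199, 198, 198]
-14 [135, 135, 196, 166, 124, 147, 205, 205, 162, 43, 151, 146, 146, 155, 193, 194, 194, 194, 195, 196, 197, 198, 199, 199]
-6 [133, 149, 157, 141, 131, 194, 205, 202, 206, 62, 146, 148, 145, 154, 194, 193, 193, 194, 194, 195, 195, 196, 196, 187]
2 [133, 134, 139, 101, 68, 139, 204, 205, 194, 90, 148, 146, 145, 161, 193, 193, 193, 194, 195, 196, 196, 197, 101, 94]
12 [133, 133, 135, 154, 197, 207, 211, 129, 119, 141, 142, 146, 146, 157, 191, 190, 189, 190, 189, 191, 146, 113, 148, 168]
22 [133, 133, 134, 135, 132, 130, 135, 140, 137, 142, 140, 143, 147, 154, 193, 194, 193, 194, 195, 195, 197, 140, 71, 69]
[(103.3, 15.0), (103.2, 15.5), (99.9, 14.5)] [-0.04901765 -0.03444144 -1.26335513] [0.55197242 0.29813866 0.18355701]
```

The channel reads empty and the wrist carries only the chute (about 1.3 N). I'll back off and set the chute down where it stood.

```bash
python3 -m crank '[{"dx":0.2,"dy":0,"dz":-2,"spin":0,"grip":0},{"dx":0.5,"dy":0,"dz":-4,"spin":0,"grip":0},{"dx":2,"dy":0,"dz":-4.5,"spin":0,"grip":0},{"dx":4.5,"dy":-0.3,"dz":-4.5,"spin":0,"grip":0},{"dx":7,"dy":-0.6,"dz":-4.5,"spin":0,"grip":0},{"dx":8,"dy":-0.8,"dz":-4,"spin":0,"grip":0},{"dx":8,"dy":-0.8,"dz":-1,"spin":0,"grip":0},{"dx":8,"dy":-0.8,"dz":3,"spin":0,"grip":0},{"dx":8,"dy":-0.8,"dz":6.5,"spin":0,"grip":0},{"dx":8,"dy":-0.8,"dz":8.5,"spin":0,"grip":0},{"dx":8,"dy":-0.8,"dz":8.5,"spin":0,"grip":0}]'
python3 - <<'E'
from h import *
im=env.capture("top")
cv2.imwrite("pics/pot.png",cv2.resize(im[135:285,140:420],None,fx=2.85,fy=2.85,interpolation=cv2.INTER_CUBIC))
print(go([.5826,.358,.027],.903+np.pi/2))
E
```

```text
time: 37.1
tcp_pos: [0.5935, 0.365, 0.0948]
tcp_rot: [-2.826, -1.371, 0.011]
ft_force: [-0.3, -0.1, -2.0]
finger_gap: 0.0136
grip_force: 30.0
{'d': array([-1.31, -0.47,  7.05]), 'tcp': array([0.5946, 0.3655, 0.0975]), 'q6': np.float64(1.05), 'spin': np.float64(0.001)}
```

```bash
python3 -m crank '[{"dx":-0.6,"dy":-0.2,"dz":1.5,"spin":0,"grip":0},{"dx":-1,"dy":-0.4,"dz":2.5,"spin":0,"grip":0},{"dx":-1,"dy":-0.4,"dz":3.3,"spin":0,"grip":0},{"dx":-1,"dy":-0.4,"dz":4.1,"spin":0,"grip":0},{"dx":-1,"dy":-0.4,"dz":4.9,"spin":0,"grip":0},{"dx":-1,"dy":-0.4,"dz":5.6,"spin":0,"grip":0},{"dx":-1,"dy":-0.4,"dz":6.3,"spin":0,"grip":0},{"dx":-1,"dy":-0.4,"dz":6.8,"spin":0,"grip":0},{"dx":-1,"dy":-0.4,"dz":6.8,"spin":0,"grip":0}]'
python3 - <<'E'
from h import *
s=env.get_state();print(go([.5826,.358,.027]),s["ft_force"])
E
```

```text
time: 38.05
tcp_pos: [0.5855, 0.3604, 0.0296]
tcp_rot: [2.826, 1.372, -0.003]
ft_force: [-1.2, -0.1, 0.5]
finger_gap: 0.0138
grip_force: 30.0
{'d': array([-0.36, -0.08,  0.26]), 'tcp': array([0.5855, 0.3604, 0.0296]), 'q6': np.float64(1.05)} [-1.1962198  -0.05125419  0.46029527]
```

Lower the last 2.5 mm, release, rise and look.

```bash
python3 -m crank '[{"dx":0,"dy":0,"dz":0.25,"spin":0,"grip":0},{"dx":0,"dy":0,"dz":0.25,"spin":0,"grip":0},{"dx":0,"dy":0,"dz":0.25,"spin":0,"grip":0.4},{"dx":0,"dy":0,"dz":0.25,"spin":0,"grip":0.4},{"dx":0,"dy":0,"dz":0.25,"spin":0,"grip":0.4},{"dx":0,"dy":0,"dz":-2,"spin":0,"grip":0.4},{"dx":0,"dy":0,"dz":-6,"spin":0,"grip":0.4},{"dx":0,"dy":0,"dz":-10,"spin":0,"grip":0.4},{"dx":0,"dy":0,"dz":-14,"spin":0,"grip":0.4},{"dx":0,"dy":0,"dz":-15,"spin":0,"grip":0.4}]'
python3 -m crank '[{"dx":0,"dy":-5,"dz":0,"spin":0,"grip":0.4},{"dx":0,"dy":-10,"dz":0,"spin":0,"grip":0.4},{"dx":0,"dy":-15,"dz":0,"spin":0,"grip":0.4},{"dx":0,"dy":-20,"dz":0,"spin":0,"grip":0.4},{"dx":0,"dy":-25,"dz":0,"spin":0,"grip":0.4},{"dx":0,"dy":-25,"dz":0,"spin":0,"grip":0.4}]'
python3 - <<'E'
from h import *
T=env.capture("top"); S=env.capture("scene")
a=cv2.resize(T[140:300,140:420],(800,457),interpolation=cv2.INTER_CUBIC)[:, :]
a=cv2.resize(T[145:285,140:420],(560,280),interpolation=cv2.INTER_CUBIC)
b=cv2.resize(S[160:260,200:400],(560,280),interpolation=cv2.INTER_CUBIC)
c=cv2.resize(T[185:255,245:315],(240,240),interpolation=cv2.INTER_CUBIC)
d=cv2.resize(S[180:260,245:325],(240,240),interpolation=cv2.INTER_CUBIC)
out=np.zeros((560,800,3),np.uint8); out[:280,:560]=a; out[280:,:560]=b; out[:240,560:]=c; out[280:520,560:]=d
cv2.imwrite("pics/final.png",out)
E
```

```text
time: 39.05
tcp_pos: [0.5871, 0.3612, 0.186]
tcp_rot: [2.826, 1.372, 0.013]
ft_force: [0.2, 1.0, -0.2]
finger_gap: 0.0356
grip_force: 0.0
time: 39.65
tcp_pos: [0.3844, 0.5183, 0.1801]
tcp_rot: [-2.821, -1.381, 0.002]
ft_force: [0.9, -0.5, 0.0]
finger_gap: 0.0352
grip_force: 0.0
```

View pics/final.png

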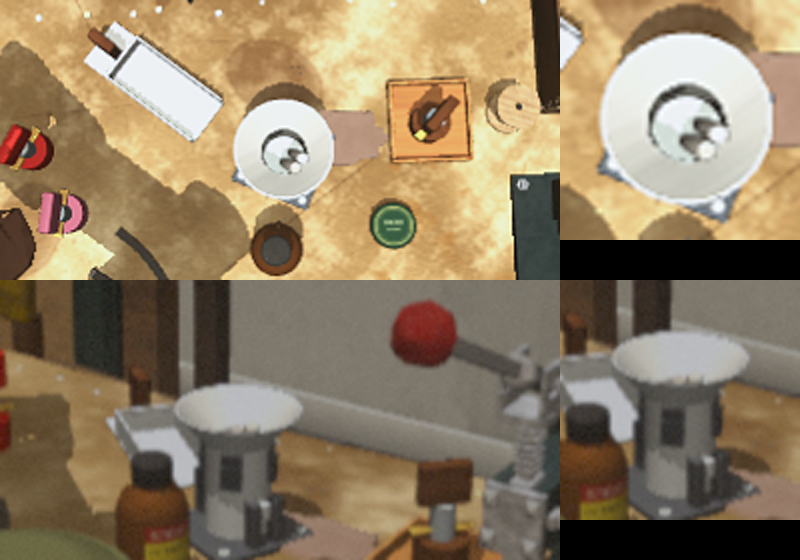

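The picture shows both punches standing in the pot (tops at (718,130) and (705,150) in the inset). The empty chute lies flat at (165,85), the plug is in the tray at (432,115), and the bottle and spool are untouched. I'll hand the job in.

```bash
python3 -c "
from station import env
print(env.job_done())"
```

```text
the job is handed in; nothing more can be done
None
```

I handed the job in at about 40 s: the plug is in the tray, both punches found (only two were there) are in the pot, the empty chute is flat on the bench, and the bottle and spool are untouched; since the tool cannot tilt, I pre-tilted the chute to about 13° in the grip by pressing its tail on the pot rim and shook the punches off the nose.

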